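Load the bamboo steamer in cooking order

TASK

Load the bamboo steamer on the pot with the slowest food nearest the steam: first set the sweet-potato basket on the pot's steel ring, then the corn basket on it, then the egg basket, and last close it with the domed lid. Each piece is to sit flat and centred over the pot; carry them level, set them down gently, and leave the tumbler, the sauce bottle and the jar where they are.

Things in the scene. Friction and masses are not known exactly. Their poses are not given: they have to be found in the camera images.
- pot_seat (a point): Steel pot, 148 mm across, fixed on a round cork mat, with two black side loops along x (to 103 mm from the axis, 73 mm up). On its rim lies a flat steel ring, 162 mm across with a 93 mm hole: the seat of the stack, 86 mm above the worktop. Point: centre of the hole, level with the ring's top, z up.
- potato_mid (a point): Round open bamboo basket, 140 mm across, 55 high, flat underside, wall 9 thick, under 0.45 kg. In it, moving with it and below the rim, lie along x one red-brown sweet potato (106 long, 47 thick). Lift by the wall from above, fingers half open, one inside, one outside, closing along y at 65.5 mm from the axis on the +y or -y side; 37 mm free to the food. Point: on the axis, half-way up (27.5 mm below the rim), z up.
- corn_mid (a point): Round open bamboo basket, 140 mm across, 55 high, flat underside, wall 9 thick, under 0.45 kg. In it, moving with it and below the rim, lie along x two yellow corn pieces end to end (106 long, 42 thick). Lift by the wall from above, fingers half open, one inside, one outside, closing along y at 65.5 mm from the axis on the +y or -y side; 37 mm free to the food. Point: on the axis, half-way up (27.5 mm below the rim), z up.
- eggs_mid (a point): Round open bamboo basket, 140 mm across, 55 high, flat underside, wall 9 thick, under 0.45 kg. In it, moving with it and below the rim, lie along x two tan eggs end to end (112 long, 42 thick). Lift by the wall from above, fingers half open, one inside, one outside, closing along y at 65.5 mm from the axis on the +y or -y side; 37 mm free to the food. Point: on the axis, half-way up (27.5 mm below the rim), z up.
- lid_mid (a point): Domed woven bamboo lid, right way up, 140 mm across, 68 mm high with handle, flat underside, 0.13 kg. Handle: a straight bamboo strap over the centre, 68 mm long along x, 14 mm wide along y, its bar 57 to 68 mm above the underside; the dome below is 39 mm high. Point: on the axis, half-way up (34 mm above the underside), z up.
- tumbler_mid (a point): Bystander: empty frosted plastic tumbler, 72 mm across, 95 mm high. Point at its centre, half-way up.
- sauce_mid (a point): Bystander: small dark sauce bottle with a red cap, 56 mm across, 100 mm high. Point at its centre, half-way up.
- jar_mid (a point): Bystander: squat jar with a white cap, 64 mm across, 75 mm high. Point at its centre, half-way up.
Not all that is in view belongs to the job. Leave any blue or green look-alike of the part that bears lid_mid alone.

How it is judged:
On the way, in this order (a step that is already met when the one before it is completed fails the run):
1. The sweet-potato basket sits flat on the pot's steaming ring, let go (horizontal distance between potato_mid and pot_seat below 0.015 m and z of potato_mid in the frame of pot_seat between 0.0215 and 0.0335 m and angle between potato_mid's own z axis and vertical below 0.08 rad and linear speed of potato below 0.02 m/s and angular speed of potato below 0.2 rad/s and contact force between the fingers and potato below 0.2 N), for 0.2 s.
2. The corn basket sits flat on the sweet-potato basket, let go (horizontal distance between corn_mid and pot_seat below 0.015 m and z of corn_mid in the frame of pot_seat between 0.0765 and 0.0885 m and angle between corn_mid's own z axis and vertical below 0.08 rad and linear speed of corn below 0.02 m/s and angular speed of corn below 0.2 rad/s and contact force between the fingers and corn below 0.2 N), for 0.2 s.
3. The egg basket sits flat on the corn basket, let go (horizontal distance between eggs_mid and pot_seat below 0.015 m and z of eggs_mid in the frame of pot_seat between 0.1315 and 0.1435 m and angle between eggs_mid's own z axis and vertical below 0.08 rad and linear speed of eggs below 0.02 m/s and angular speed of eggs below 0.2 rad/s and contact force between the fingers and eggs below 0.2 N), for 0.2 s.
4. The lid closes the egg basket, let go (horizontal distance between lid_mid and pot_seat below 0.015 m and z of lid_mid in the frame of pot_seat between 0.193 and 0.205 m and angle between lid_mid's own z axis and vertical below 0.08 rad and linear speed of lid below 0.02 m/s and angular speed of lid below 0.2 rad/s and contact force between the fingers and lid below 0.2 N), for 0.2 s.
At the end, for the whole second after the job is handed in: From the bottom up: pot ring, sweet-potato basket, corn basket, egg basket, lid, each within 15 mm of the pot's axis sideways, at its stacked height to 6 mm, upright to 0.08 rad, at rest and let go (horizontal distance between each of potato_mid, corn_mid, eggs_mid, lid_mid and pot_seat below 0.015 m and z of potato_mid in the frame of pot_seat between 0.0215 and 0.0335 m and angle between each of potato_mid, corn_mid, eggs_mid, lid_mid's own z axis and vertical below 0.08 rad and linear speed of each of potato, corn, eggs, lid below 0.02 m/s and angular speed of each of potato, corn, eggs, lid below 0.2 rad/s and z of corn_mid in the frame of pot_seat between 0.0765 and 0.0885 m and z of eggs_mid in the frame of pot_seat between 0.1315 and 0.1435 m and z of lid_mid in the frame of pot_seat between 0.193 and 0.205 m); the robot touches nothing.
It fails at once if a basket or the lid tipped by more than 0.5 rad (angle between any of potato_mid, corn_mid, eggs_mid, lid_mid's own z axis and vertical above 0.5 rad).
It fails at once if a basket or the lid dropped (moving faster than 0.5 m/s with no finger on it) ((linear speed of potato above 0.5 m/s and contact force between the fingers and potato below 0.1 N) or (linear speed of corn above 0.5 m/s and contact force between the fingers and corn below 0.1 N) or (linear speed of eggs above 0.5 m/s and contact force between the fingers and eggs below 0.1 N) or (linear speed of lid above 0.5 m/s and contact force between the fingers and lid below 0.1 N)).
It fails at once if the tumbler, the sauce bottle or the jar moved by more than 30 mm (distance of any of tumbler_mid, sauce_mid, jar_mid from where it was at the start of the episode above 0.03 m).
It also fails if it takes over 128 s, if anything falls off the work surface, if the arm or the gripper's body presses on something with over 40 N, if the wrist force passes 120 N, or if a joint passes its speed limit or range.

ROBOT

A 6-joint arm with a two-finger parallel gripper is mounted at the origin on the work surface. World frame = base frame: x ahead of the robot, y to its left, z up, the work surface at z = 0. Lengths are in m, angles in rad, forces in N, time in s.
With the tool pointing down it reaches from about 0.35 to 0.85 m from the base axis. Payload 8.1 kg.
Tool frame: the origin (TCP) lies where the fingers leave the gripper's body, on its centre line; the fingertips stand 84 mm ahead of it and the grasp point (between the pads) lies 65 mm ahead of it; z points along the fingers, x is the direction in which the jaws open and shut, and the axes are right-handed (so a half turn about z gives the same grasp; the last joint's range is limited). The gripper opens to 93 mm and grips with 3 to 60 N. Pads are 15 mm wide; open, the fingers measure 128 mm over their backs; the gripper's body (75 mm by 188 mm) begins 65 mm behind the grasp point.
Start: joints at [-1.329, 0.13, 1.488, -0, 1.523, -0.085], TCP at [0.193, -0.568, 0.303] pointing down, gripper open.
Joint ranges: [-2.96, 2.96], [-0.89, 2.26], [0.02, 2.5], [-1.34, 4.48], [0, 2.73], [-2.66, 2.66]. Speed limits (rad/s): [2.39, 2.39, 2.79, 3.14, 3.14, 3.14].

INTERFACE

Orientations are given as [roll, pitch, yaw] about the fixed x, y, z axes, in that order (R = Rz(yaw) Ry(pitch) Rx(roll)).
In Python, from station import manip gives the robot as it stands.
- The arm moves only by the tool carry_out, never from a script. Its argument "series" is a list that holds one entry, the list of rows, each a list of 7 numbers: the shift along the tool's x, y, z in m, then the turn, a rotation vector about the tool's x, y, z in rad, then the gripper's target within -1 to 1 (fully open at 1, half-way at 0, shut at -1). A call has 1 to 5 rows; each row is the pose to reach, as a shift and turn from the pose commanded when the call began, along the tool's axes at that moment; what a row does not reach only later rows make up. A row lasts 1/10 s, in which the tool goes at most 50 mm and 8.59 degrees, less where a joint would pass 70% of its speed; a pose out of reach is approached as far as the arm can. A call with a gripper value outside its range is refused whole. The fingers move at their own pace and stop on an object; the grip force is fixed at half the most. Time passes only in rows, so rows that repeat a pose let the fingers close. It gives the time, the measured TCP pose, the force and the opening at its end, in the units of the state.
- manip.observe(): the state, without advancing time (a new reading comes with each control period).
- manip.read_camera(name): name is "scene" or "side" or "wrist"; returns (picture, depth): 480x640x3 uint8, red, green, blue; 480x640 float32, m along the optical axis (not along the pixel's ray), 0 where there is no reading.
- manip.camera_info(name): a dict with "fx", "fy", "cx", "cy" (pixels), "k1" (the pictures are not rectified: a ray, as slopes to the right and down, at radius r is drawn at 1 + k1 r^2 times it, then the intrinsics apply), "R" (3x3) and "t" (3): a world point X has camera coordinates R X + t; the wrist camera has in their place "T_tool_cam" (4x4, takes a point from camera to tool coordinates, whose origin is the TCP and whose axes are the tool frame's). Camera axes: x right, y down, z forward; pixel columns grow to the right and rows downward; lengths in m; the calibration is good to about 2 mm. A picture is of the moment at which its call begins: read the wrist's pose just before it. camera_info takes no time and is no camera call.
- manip.close_job(): hands the job in, once; it reports no verdict.
The state is a dict: "clock": time; "joints": joint angles; "joint_velocities": joint speeds; "tau": joint torques, N m; "tcp_pos": TCP position; "tcp_rot": TCP orientation; "wrist_force": force on the tool from outside, world axes, zero at the start; "wrist_torque": the same for the moment, N m; "grip_width": finger opening in m.
Only numpy, scipy, OpenCV 4.12 (cv2) and the standard library are available. Lean on these libraries where they do the work, as an engineer would, in place of code of your own. Each camera call takes 0.05 s, during which the arm holds its last target.

## Working session

There is one attempt and no reset: what is moved stays moved. The work goes in short steps, Python scripts to look and compute and a tool call to move; the robot and the scene stay as the last step left them, time stands still between calls to the robot, and variables do not carry over. Pictures are saved under pics/ and viewed, and the job is handed in when it is done.

Besides the shell and the picture viewer there is one more tool, called by a JSON object that holds its "fn" and its "kwargs". carry_out: Moves the arm, as the interface text tells. Its arguments: {"type":"object","properties":{"series":{"type":"array"}},"required":["series"]}

```bash
ls; mkdir -p pics; cat > h.py <<'E'
import numpy as np, cv2
from station import manip
def cam(n):
    s=manip.observe(); p,d=manip.read_camera(n); return s,p,d
def pts(n,us,vs,d,s=None):
    c=manip.camera_info(n); us=np.asarray(us,float);vs=np.asarray(vs,float)
    K=np.array([[c['fx'],0,c['cx']],[0,c['fy'],c['cy']],[0,0,1]])
    xd=(us-c['cx'])/c['fx'];yd=(vs-c['cy'])/c['fy'];x,y=xd.copy(),yd.copy()
    for _ in range(20):
        f=1+c['k1']*(x*x+y*y);x=xd/f;y=yd/f
    z=d[vs.astype(int),us.astype(int)]
    P=np.stack([x*z,y*z,z],-1)
    if n=='wrist':
        T=np.array(c['T_tool_cam']);P=P@T[:3,:3].T+T[:3,3]
        from scipy.spatial.transform import Rotation as R
        return P@R.from_euler('xyz',s['tcp_rot']).as_matrix().T+np.array(s['tcp_pos'])
    return (P-np.array(c['t']))@np.array(c['R'])
def cloud(n,p,d,s=None):
    v,u=np.nonzero(d>0); return pts(n,u,v,d,s),p[v,u],u,v
E
python3 - <<'E'
from h import *
for n in['scene','side','wrist']:
    s,p,d=cam(n);cv2.imwrite(f'pics/{n}0.png',p[:,:,::-1]);np.savez(f'{n}0.npz',p=p,d=d)
print(s)
print({n:manip.camera_info(n) for n in['scene','side','wrist']})
E
```

```text
pics
{'clock': 0.1, 'joints': array([-1.32938286e+00,  1.31078134e-01,  1.48914471e+00, -1.35380395e-05,
        1.52294905e+00, -8.54068529e-02]), 'joint_velocities': array([-0.00044121, -0.00232436, -0.00151777, -0.00021534,  0.00130565,
        0.00192114]), 'tau': array([ 5.11291892e-04, -5.61339855e+01, -4.93096447e+01,  7.69961276e-02,
        2.91023590e-02, -5.63705055e-05]), 'tcp_pos': array([ 0.19254934, -0.56789453,  0.30181079]), 'tcp_rot': array([-3.14147141e+00,  1.57463584e-03, -1.24397526e+00]), 'wrist_force': array([ 0.32426505, -0.23493315, -0.08112898]), 'wrist_torque': array([0.01031423, 0.0277862 , 0.00099175]), 'grip_width': 0.09303585315239933}
{'scene': {'fx': 492.8630911298168, 'fy': 492.8630911298168, 'cx': 320.32855091438216, 'cy': 250.35543997168733, 'k1': -0.033240580756852954, 'R': array([[-0.40711922,  0.91325816, -0.01461089],
       [ 0.6941904 ,  0.2989863 , -0.65475712],
       [-0.59359382, -0.27670694, -0.75569812]]), 't': array([ 0.26364783, -0.28473672,  1.52832675])}, 'side': {'fx': 520.7022936425366, 'fy': 520.7022936425366, 'cx': 330.27002529772705, 'cy': 236.00936160904794, 'k1': 0.013345160785933015, 'R': array([[-0.94438829, -0.3284656 ,  0.0155278 ],
       [-0.21527452,  0.58187133, -0.78427205],
       [ 0.24857121, -0.74400007, -0.62022274]]), 't': array([0.46190885, 0.22976485, 1.21234254])}, 'wrist': {'fx': 422.1265231554204, 'fy': 422.1265231554204, 'cx': 321.7038006966277, 'cy': 239.4260042831324, 'k1': -0.07081097687788858, 'T_tool_cam': array([[ 9.99999215e-01, -5.21061430e-04, -1.13941368e-03,
        -2.39049002e-04],
       [ 8.20464894e-04,  9.59641373e-01,  2.81225466e-01,
        -7.87498955e-02],
       [ 9.46892765e-04, -2.81226180e-01,  9.59641047e-01,
        -8.20667033e-02],
       [ 0.00000000e+00,  0.00000000e+00,  0.00000000e+00,
         1.00000000e+00]])}}
```

View pics/scene0.png

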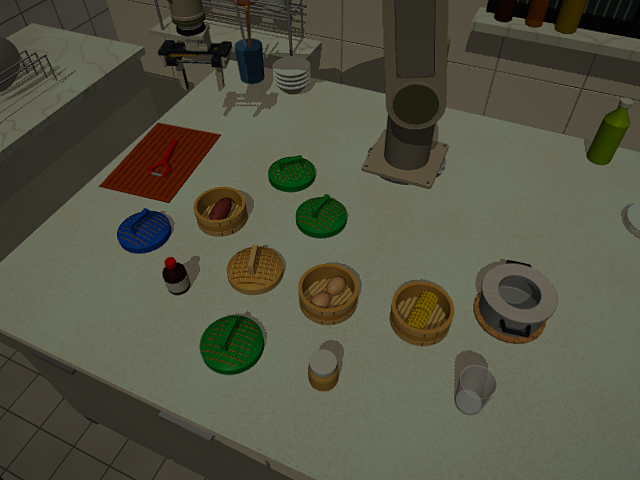

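View pics/side0.png

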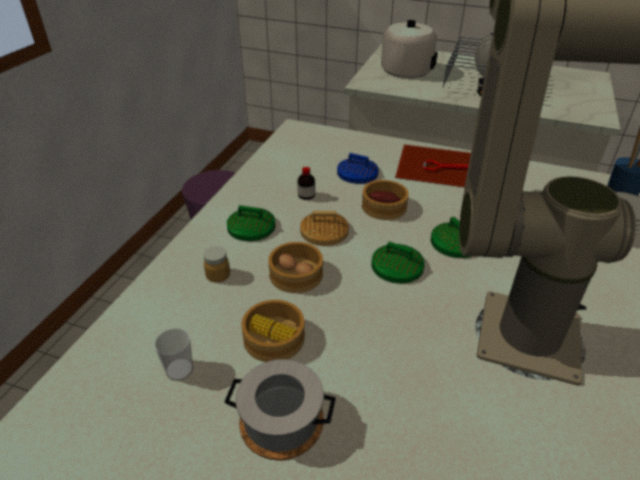

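View pics/wrist0.png

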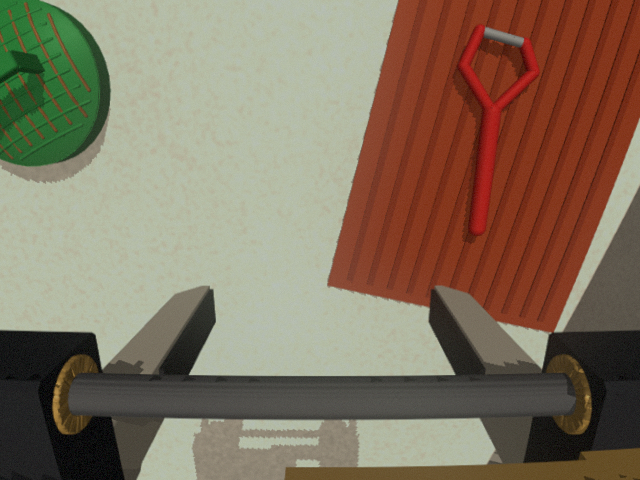

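Scene picture: the baskets are potato (221,210), corn (421,310) and eggs (328,292). The tan lid is at (255,268) and the pot at (517,298). The lid look-alikes are green at (291,173), (321,216), (232,343) and blue at (144,229). By the description, the tan one is the lid.

```bash
cat > m.py <<'E'
from h import *
from scipy.optimize import least_squares
def circ(P):
    f=lambda q:np.hypot(P[:,0]-q[0],P[:,1]-q[1])-q[2]
    r=least_squares(f,[*P.mean(0)[:2],.07],loss='soft_l1',f_scale=.002);return r.x,np.sqrt(np.mean(f(r.x)**2))
E
python3 - <<'E'
from m import *
C={}
for n in['scene','side']:
    z=np.load(n+'0.npz');C[n]=cloud(n,z['p'],z['d'])
seeds=dict(potato=(221,197),corn=(421,300),eggs=(328,282),lid=(255,268),pot=(517,290),tumbler=(474,385),sauce=(176,275),jar=(323,365))
for k,(u0,v0) in seeds.items():
    Ps,cs,u,v=C['scene']
    sel=(np.hypot(u-u0,v-v0)<42)&(Ps[:,2]>.02)
    c0=np.median(Ps[sel],0)[:2]
    for n in C:
        P,c,u,v=C[n]
        near=np.hypot(P[:,0]-c0[0],P[:,1]-c0[1])<.11
        Q=P[near];cl=c[near].astype(int)
        ok=(Q[:,2]>.012)&(Q[:,2]<.13);Q=Q[ok];cl=cl[ok]
        zt=np.percentile(Q[:,2],98)
        top=Q[Q[:,2]>zt-.01]
        print(k,n,c0.round(3),'ztop',zt.round(4),'n',len(Q),'floor',np.median(P[near][P[near][:,2]<.012][:,2]).round(4),end=' ')
        if k in('potato','corn','eggs'):
            rim=Q[np.abs(Q[:,2]-.055)<.006]; q,e=circ(rim); print('circ',q.round(4),e.round(4),end=' ')
            r=np.hypot(Q[:,0]-q[0],Q[:,1]-q[1])
            f=Q[(r<.056)&(Q[:,2]>.022)&(Q[:,2]<.053)]
            cc,_,_,_=0,0,0,0
            w,V=np.linalg.eigh(np.cov(f[:,:2].T));print('food yaw',np.degrees(np.arctan2(V[1,1],V[0,1])).round(1),w.round(6),f.mean(0).round(3))
        elif k=='lid':
            h=Q[Q[:,2]>.05];w,V=np.linalg.eigh(np.cov(h[:,:2].T));print('handle',h.mean(0).round(4),len(h),np.degrees(np.arctan2(V[1,1],V[0,1])).round(1),np.sqrt(w).round(4))
            l=Q[(Q[:,2]<.03)];q,e=circ(l);print(q.round(4),e)
        elif k=='pot':
            t=Q[np.abs(Q[:,2]-.086)<.006];q,e=circ(t);print('circ mean',q.round(4),e.round(4),t[:,2].mean())
            r=np.hypot(t[:,0]-q[0],t[:,1]-q[1]);
        else: print(top.mean(0).round(4), Q[:,:2].min(0).round(3),Q[:,:2].max(0).round(3))
for nm,n,(x0,y0,x1,y1) in[('a','scene',(110,140,360,400)),('b','scene',(290,250,560,360))]:
    p=np.load(n+'0.npz')['p'][y0:y1,x0:x1,::-1];cv2.imwrite(f'pics/crop{nm}.png',cv2.resize(p,None,fx=2.2,fy=2.2,interpolation=3))
E
```

```text
potato scene [ 0.455 -0.381] ztop 0.0573 n 1793 floor 0.0003 circ [ 0.4489 -0.387   0.0642] 0.0208 food yaw -179.9 [0.00011 0.00052] [ 0.455 -0.38   0.044]
potato side [ 0.455 -0.381] ztop 0.0565 n 1456 floor -0.0016 circ [ 0.4479 -0.3851  0.0646] 0.0195 food yaw -171.4 [8.50e-05 5.86e-04] [ 0.447 -0.376  0.041]
corn scene [0.556 0.211] ztop 0.0574 n 2444 floor 0.0008 circ [0.5538 0.2091 0.0648] 0.0075 food yaw 173.4 [0.000136 0.000896] [0.553 0.211 0.042]
corn side [0.556 0.211] ztop 0.0553 n 2687 floor -0.0007 circ [0.5516 0.2116 0.0652] 0.0046 food yaw 176.3 [0.000102 0.000903] [0.554 0.217 0.039]
eggs scene [ 0.587 -0.004] ztop 0.0575 n 2254 floor 0.0006 circ [ 0.5873 -0.0066  0.0652] 0.0047 food yaw 163.8 [9.70e-05 8.78e-04] [ 0.589 -0.003  0.04 ]
eggs side [ 0.587 -0.004] ztop 0.0554 n 1926 floor -0.0012 circ [ 0.5853 -0.0044  0.0652] 0.0037 food yaw 168.6 [7.40e-05 8.01e-04] [0.589 0.001 0.038]
lid scene [ 0.592 -0.2  ] ztop 0.0685 n 2040 floor -0.0001 handle [ 0.5845 -0.2067  0.0656] 167 -160.9 [0.0044 0.022 ]
[ 0.5808 -0.2084  0.0619] 0.007050543748789261
lid side [ 0.592 -0
[... 344 characters left out ...]
664] 0.0105 0.0848405659548316
tumbler scene [0.693 0.36 ] ztop 0.0971 n 1496 floor 0.0007 [0.7047 0.36   0.0934] [0.668 0.323] [0.742 0.394]
tumbler side [0.693 0.36 ] ztop 0.0954 n 1530 floor -0.0008 [0.7067 0.3606 0.0913] [0.67  0.323] [0.743 0.397]
sauce scene [ 0.704 -0.351] ztop 0.1011 n 718 floor -0.0004 [ 0.6972 -0.3602  0.0985] [ 0.671 -0.387] [ 0.725 -0.331]
sauce side [ 0.704 -0.351] ztop 0.1013 n 449 floor -0.0017 [ 0.694  -0.3584  0.0979] [ 0.664 -0.377] [ 0.722 -0.326]
jar scene [0.787 0.069] ztop 0.0777 n 1009 floor 0.0003 [0.7781 0.0648 0.0746] [0.749 0.033] [0.809 0.096]
jar side [0.787 0.069] ztop 0.0761 n 718 floor -0.0016 [0.7737 0.0684 0.0728] [0.743 0.04 ] [0.806 0.1  ]
```

View pics/cropa.png

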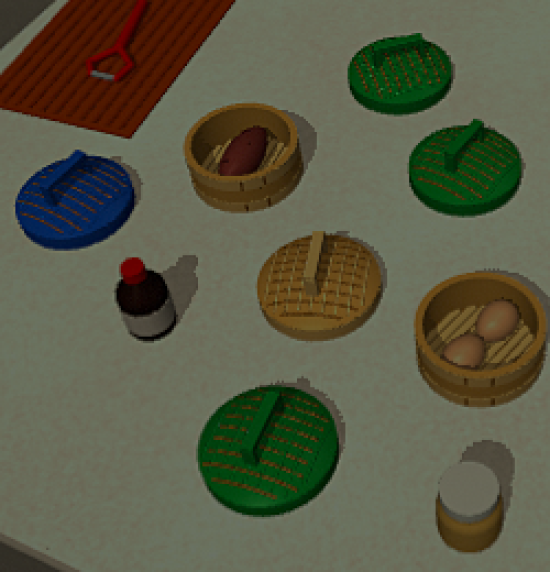

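View pics/cropb.png

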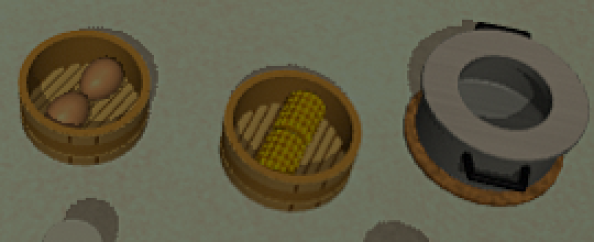

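```bash
python3 - <<'E'
from m import *
cen=dict(potato=(.449,-.386),corn=(.5527,.2103),eggs=(.5863,-.0055),pot=(.4535,.397))
for n in['scene','side']:
    z=np.load(n+'0.npz');P,c,u,v=cloud(n,z['p'],z['d']);c=c.astype(int)
    for k,c0 in cen.items():
        r=np.hypot(P[:,0]-c0[0],P[:,1]-c0[1])
        if k!='pot':
            m=(r<.08)&(np.abs(P[:,2]-.055)<.005);q,e=circ(P[m])
            # food by colour
            col=c[(r<.05)&(P[:,2]>.03)&(P[:,2]<.052)]
            hsv=cv2.cvtColor(c[None].astype(np.uint8),cv2.COLOR_RGB2HSV)[0].astype(int)
            s=(r<.058)&(P[:,2]>.02)&(P[:,2]<.056)
            if k=='potato': s&=(hsv[:,0]<8)|(hsv[:,0]>170)
            if k=='corn': s&=(hsv[:,0]>22)&(hsv[:,1]>180)
            if k=='eggs': s&=(hsv[:,0]<14)
            rect=cv2.minAreaRect((P[s][:,:2]*1000).astype(np.float32))
            print(n,k,q.round(4),round(e,4),s.sum(),rect, P[s].mean(0).round(3))
        else:
            m=(np.abs(P[:,2]-.086)<.005)&(r<.1);T=P[m]
            a=np.arctan2(T[:,1]-c0[1],T[:,0]-c0[0]);rr=r[m]
            b=((a+np.pi)/(2*np.pi)*36).astype(int)
            o=np.array([T[b==i][rr[b==i].argmax()] for i in range(36) if (b==i).sum()>3])
            i_=np.array([T[b==i][rr[b==i].argmin()] for i in range(36) if (b==i).sum()>3])
            print(n,'outer',circ(o),'inner',circ(i_))
E
```

```text
scene potato [ 0.4487 -0.3871  0.0645] 0.0192 333 ((447.6873474121094, -384.4995422363281), (91.5006332397461, 40.093894958496094), 7.114054203033447) [ 0.455 -0.38   0.044]
scene corn [0.5534 0.209  0.0649] 0.0051 429 ((551.7378540039062, 209.2378387451172), (41.38948059082031, 106.01188659667969), 83.57186126708984) [0.552 0.212 0.043]
scene eggs [ 0.5871 -0.0067  0.0652] 0.0037 16 ((590.4976196289062, -8.49884033203125), (31.997127532958984, 89.25492095947266), 73.60576629638672) [ 0.594 -0.013  0.038]
scene outer (array([0.45239587, 0.39584302, 0.08227036]), np.float64(0.001097743805958847)) inner (array([0.45313473, 0.39544953, 0.04518898]), np.float64(0.0009775664571204708))
side potato [ 0.4477 -0.3854  0.0648] 0.0183 219 ((449.7779541015625, -375.7073974609375), (87.03932189941406, 30.91616439819336), 2.5288748741149902) [ 0.45  -0.376  0.043]
side corn [0.5517 0.2112 0.0652] 0.0036 294 ((554.8720703125, 212.29429626464844), (39.30267333984375, 103.4906997680664), 81.63716888427734) [0.554 0.214 0.042]
side eggs [ 0.5854 -0.0047  0.0652] 0.0033 104 ((588.525634765625, 0.3680267333984375), (31.911643981933594, 94.14934539794922), 73.63971710205078) [ 0.594 -0.     0.037]
side outer (array([0.45229659, 0.39736499, 0.08211139]), np.float64(0.0006522512992287538)) inner (array([0.4522152 , 0.39762004, 0.04608545]), np.float64(0.000616270397586251))
```

```bash
cat > rel.py <<'E'
import sys
from h import *
from scipy.spatial.transform import Rotation as R
def rel(x,y,z,yawdeg):
    s=manip.observe();A=R.from_euler('xyz',s['tcp_rot']);B=R.from_euler('xyz',[np.pi,0,np.radians(yawdeg)])
    print('at',s['tcp_pos'].round(4),np.degrees(s['tcp_rot']).round(2),'t',round(s['clock'],2),'F',s['wrist_force'].round(1),'w',round(s['grip_width'],4))
    print('shift',A.inv().apply(np.array([x,y,z])-s['tcp_pos']).round(4),'turn',(A.inv()*B).as_rotvec().round(4))
if __name__=='__main__': rel(*map(float,sys.argv[1:]))
E
python3 rel.py .448 -.4515 .25 -90
```

```text
at [ 0.1925 -0.5679  0.3019] [-1.7999e+02  8.0000e-02 -7.1280e+01] t 0.15 F [ 0.2 -0.4  0.3] w 0.093
shift [-0.0282 -0.2793  0.052 ] turn [1.000e-04 1.400e-03 3.268e-01]
```

{"fn": "carry_out", "kwargs": {"series": [[[-0.005, -0.05, 0.01, 0, 0, 0.06, -0.3], [-0.01, -0.1, 0.02, 0, 0, 0.13, -0.3], [-0.015, -0.15, 0.03, 0, 0, 0.2, -0.3], [-0.02, -0.2, 0.04, 0, 0, 0.26, -0.3], [-0.025, -0.245, 0.05, 0, 0, 0.327, -0.3]]]}}

```text
clock: 0.65
tcp_pos: [0.417, -0.4654, 0.2525]
tcp_rot: [3.142, -0.0, -1.574]
wrist_force: [0.5, -1.6, -0.4]
grip_width: 0.0577
```

```bash
python3 rel.py .448 -.4515 .25 -90
```

```text
at [ 0.417  -0.4654  0.2525] [180.    -0.   -90.17] t 0.65 F [ 0.5 -1.6 -0.4] w 0.0577
shift [-0.014  -0.0309  0.0025] turn [ 0.     -0.0001 -0.0029]
```

{"fn": "carry_out", "kwargs": {"series": [[[-0.013, -0.03, 0.0, 0, 0, 0, -0.3], [-0.013, -0.03, 0.0, 0, 0, 0, -0.3], [-0.013, -0.03, 0.0, 0, 0, 0, -0.3]]]}}

```text
clock: 0.95
tcp_pos: [0.4459, -0.4529, 0.2525]
tcp_rot: [3.141, 0.001, -1.569]
wrist_force: [-0.5, 0.7, -0.9]
grip_width: 0.0345
```

```bash
python3 rel.py .448 -.4515 .25 -90; cat > w.py <<'E'
import sys
from m import *
# wrist look: name, rim z, approx centre
nm=sys.argv[1];zr=float(sys.argv[2]);c0=(float(sys.argv[3]),float(sys.argv[4]))
s,p,d=cam('wrist');cv2.imwrite(f'pics/{nm}.png',p[:,:,::-1])
P,c,u,v=cloud('wrist',p,d,s)
r=np.hypot(P[:,0]-c0[0],P[:,1]-c0[1])
m=(r<.08)&(r>.05)&(np.abs(P[:,2]-zr)<.006);T=P[m]
print('n',m.sum(),'z',T[:,2].mean().round(4));a=np.arctan2(T[:,1]-c0[1],T[:,0]-c0[0])
print('circ (mid wall r .0655)',circ(T),'ang span',np.histogram(np.degrees(a),12,(-180,180))[0])
E
python3 w.py w1 .055 .448 -.386
```

```text
at [ 0.4459 -0.4529  0.2525] [ 1.7995e+02  3.0000e-02 -8.9900e+01] t 0.95 F [-0.5  0.7 -0.9] w 0.0345
shift [-0.0014 -0.0021  0.0025] turn [0.0009 0.0005 0.0018]
n 7705 z 0.0548
circ (mid wall r .0655) (array([ 0.44939111, -0.38867446,  0.06474065]), np.float64(0.0028131780707498382)) ang span [ 29 545 638 695 785 772 755 744 744 688 675 635]
```

View pics/w1.png

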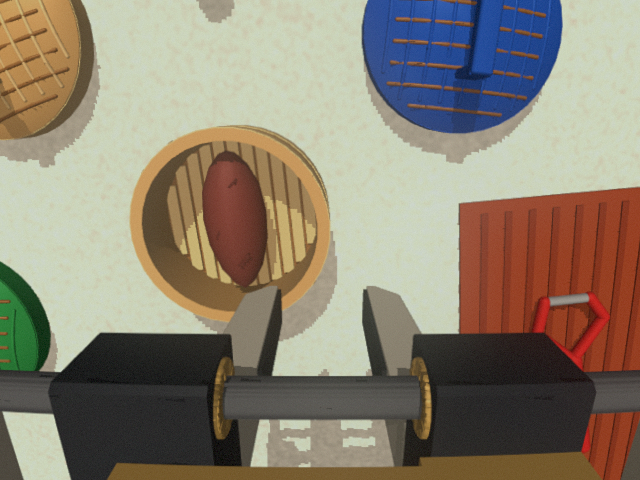

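The wrist picture shows the potato basket with its rim centre at pixel (230,222). The potato is nearly along x, and the fingers sit over the -y wall. Going down.

{"fn": "carry_out", "kwargs": {"series": [[[0.0, -0.002, 0.03, 0, 0, 0, -0.3], [0.0, -0.003, 0.06, 0, 0, 0, -0.3], [0.0, -0.003, 0.09, 0, 0, 0, -0.3], [0.0, -0.003, 0.11, 0, 0, 0, -0.3], [0.0, -0.003, 0.125, 0, 0, 0, -0.3]]]}}

```text
clock: 1.5
tcp_pos: [0.4465, -0.454, 0.1263]
tcp_rot: [3.14, 0.001, -1.573]
wrist_force: [-0.4, -0.4, 0.5]
grip_width: 0.0325
```

```bash
python3 rel.py .449 -.4535 .098 -90
```

```text
at [ 0.4465 -0.454   0.1263] [ 1.7991e+02  8.0000e-02 -9.0130e+01] t 1.5 F [-0.4 -0.4  0.5] w 0.0325
shift [-0.0004 -0.0025  0.0283] turn [ 0.0015  0.0013 -0.0023]
```

{"fn": "carry_out", "kwargs": {"series": [[[0.0, -0.002, 0.015, 0, 0, 0, -0.3], [0.0, -0.002, 0.028, 0, 0, 0, -0.3], [0.0, -0.002, 0.028, 0, 0, 0, -0.3], [0.0, -0.002, 0.028, 0, 0, 0, -1], [0.0, -0.002, 0.028, 0, 0, 0, -1]]]}}

```text
clock: 2.0
tcp_pos: [0.4511, -0.454, 0.1013]
tcp_rot: [-3.14, -0.001, -1.571]
wrist_force: [-0.1, 0.4, -0.1]
grip_width: 0.0209
```

{"fn": "carry_out", "kwargs": {"series": [[[0, 0, 0, 0, 0, 0, -1], [0, 0, 0, 0, 0, 0, -1], [0, 0, -0.005, 0, 0, 0, -1], [0, 0, -0.01, 0, 0, 0, -1], [0, 0, -0.02, 0, 0, 0, -1]]]}}

```text
clock: 2.5
tcp_pos: [0.45, -0.4528, 0.1194]
tcp_rot: [3.14, 0.002, -1.571]
wrist_force: [0.0, 0.1, -3.8]
grip_width: 0.0084
```

```bash
python3 rel.py .4525 .331 .3 -90;python3 - <<'E'
from h import *
for n in['scene','side']:
    s,p,d=cam(n);cv2.imwrite(f'pics/{n}1.png',p[:,:,::-1])
E
```

```text
at [ 0.45   -0.4528  0.1194] [ 1.7993e+02  9.0000e-02 -9.0010e+01] t 2.5 F [ 0.   0.1 -3.8] w 0.0084
shift [-0.7841 -0.0021 -0.1793] turn [ 0.0013  0.0016 -0.0002]
```

View pics/scene1.png

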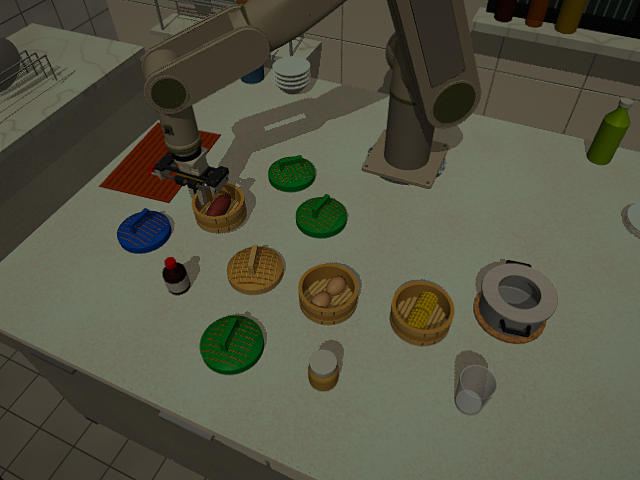

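Scene picture: the potato basket at (218,208) is held and has lifted level. Lift and carry.

{"fn": "carry_out", "kwargs": {"series": [[[0, 0, -0.015, 0, 0, 0, -1], [0, 0, -0.035, 0, 0, 0, -1], [-0.005, 0, -0.06, 0, 0, 0, -1], [-0.015, 0, -0.085, 0, 0, 0, -1], [-0.03, 0, -0.105, 0, 0, 0, -1]]]}}

```text
clock: 3.1
tcp_pos: [0.4506, -0.4239, 0.2277]
tcp_rot: [-3.14, -0.002, -1.572]
wrist_force: [-0.5, 0.7, -3.3]
grip_width: 0.0089
```

{"fn": "carry_out", "kwargs": {"series": [[[-0.02, 0, -0.015, 0, 0, 0, -1], [-0.045, 0, -0.025, 0, 0, 0, -1], [-0.07, 0, -0.03, 0, 0, 0, -1], [-0.1, 0, -0.03, 0, 0, 0, -1], [-0.13, 0, -0.03, 0, 0, 0, -1]]]}}

```text
clock: 3.6
tcp_pos: [0.4504, -0.2925, 0.2563]
tcp_rot: [-3.141, -0.001, -1.571]
wrist_force: [0.1, 0.4, -3.8]
grip_width: 0.009
```

{"fn": "carry_out", "kwargs": {"series": [[[-0.03, 0, 0, 0, 0, 0, -1], [-0.06, 0, 0, 0, 0, 0, -1], [-0.09, 0, 0, 0, 0, 0, -1], [-0.12, 0, 0, 0, 0, 0, -1], [-0.15, 0, 0, 0, 0, 0, -1]]]}}

```text
clock: 4.1
tcp_pos: [0.4503, -0.1423, 0.256]
tcp_rot: [-3.141, -0.0, -1.571]
wrist_force: [1.5, 1.5, -3.1]
grip_width: 0.0089
```

{"fn": "carry_out", "kwargs": {"series": [[[-0.03, 0, 0, 0, 0, 0, -1], [-0.06, 0, 0, 0, 0, 0, -1], [-0.09, 0, 0, 0, 0, 0, -1], [-0.12, 0, 0, 0, 0, 0, -1], [-0.15, 0, 0, 0, 0, 0, -1]]]}}

```text
clock: 4.6
tcp_pos: [0.4503, 0.0077, 0.256]
tcp_rot: [-3.141, -0.0, -1.571]
wrist_force: [-0.0, 0.1, -4.4]
grip_width: 0.009
```

{"fn": "carry_out", "kwargs": {"series": [[[-0.03, 0, 0, 0, 0, 0, -1], [-0.06, 0, 0, 0, 0, 0, -1], [-0.09, 0, 0, 0, 0, 0, -1], [-0.12, 0, 0, 0, 0, 0, -1], [-0.15, 0, 0, 0, 0, 0, -1]]]}}

```text
clock: 5.1
tcp_pos: [0.4503, 0.1577, 0.256]
tcp_rot: [-3.141, 0.0, -1.571]
wrist_force: [0.9, -0.2, -3.4]
grip_width: 0.0089
```

```bash
python3 rel.py .4525 .331 .25 -90
```

```text
at [0.4503 0.1577 0.256 ] [-179.96    0.    -90.01] t 5.1 F [ 0.9 -0.2 -3.4] w 0.0089
shift [-0.1733 -0.0021  0.006 ] turn [-0.0007  0.0001 -0.0002]
```

{"fn": "carry_out", "kwargs": {"series": [[[-0.03, 0, 0, 0, 0, 0, -1], [-0.06, 0, 0, 0, 0, 0, -1], [-0.09, 0, 0, 0, 0, 0, -1], [-0.115, -0.001, 0, 0, 0, 0, -1], [-0.135, -0.001, 0, 0, 0, 0, -1]]]}}

```text
clock: 5.6
tcp_pos: [0.4513, 0.293, 0.2559]
tcp_rot: [-3.141, 0.0, -1.57]
wrist_force: [-0.3, -0.3, -3.7]
grip_width: 0.0087
```

{"fn": "carry_out", "kwargs": {"series": [[[-0.017, -0.001, 0, 0, 0, 0, -1], [-0.03, -0.001, 0, 0, 0, 0, -1], [-0.037, -0.001, 0, 0, 0, 0, -1], [-0.038, -0.001, 0, 0, 0, 0, -1], [-0.038, -0.001, 0, 0, 0, 0, -1]]]}}

```text
clock: 6.1
tcp_pos: [0.4527, 0.3291, 0.2549]
tcp_rot: [3.141, -0.0, -1.571]
wrist_force: [-0.7, 0.0, -3.4]
grip_width: 0.009
```

```bash
python3 rel.py .4525 .331 .25 -90; cat > look.py <<'E'
# measure stack-top rim from scene, side; print raw z-plane & circle
import sys
from m import *
nm=sys.argv[1];zr=float(sys.argv[2]);c0=(float(sys.argv[3]),float(sys.argv[4]));x0,y0=370,130
for n in['scene','side']:
    s,p,d=cam(n);P,c,u,v=cloud(n,p,d)
    cu,cv_=(510,270) if n=='scene' else (285,370)
    cv2.imwrite(f'pics/{nm}_{n}.png',cv2.resize(p[max(0,cv_-160):cv_+130,max(0,cu-170):cu+170,::-1],None,fx=2,fy=2,interpolation=3))
    r=np.hypot(P[:,0]-c0[0],P[:,1]-c0[1]);m=(r<.078)&(r>.05)&(np.abs(P[:,2]-zr)<.008);T=P[m]
    if m.sum()<20: print(n,'few');continue
    q,e=circ(T);A=np.c_[T[:,:2]-q[:2],np.ones(len(T))];k=np.linalg.lstsq(A,T[:,2],rcond=None)[0]
    res=T[:,2]-A@k;g=np.abs(res)<.003;k=np.linalg.lstsq(A[g],T[g][:,2],rcond=None)[0]
    print(n,m.sum(),'circ',q.round(4),round(e,4),'slope,z',k.round(4))
E
python3 look.py p1 .213 .4525 .3965
```

```text
at [0.4527 0.3291 0.2549] [ 1.7998e+02 -3.0000e-02 -9.0020e+01] t 6.1 F [-0.7  0.  -3.4] w 0.009
shift [-0.0019  0.0002  0.0049] turn [ 0.0003 -0.0005 -0.0003]
scene 720 circ [0.457  0.3953 0.0648] 0.0041 slope,z [-0.0048 -0.0059  0.2088]
side 864 circ [0.4547 0.3965 0.0654] 0.003 slope,z [-0.0029  0.0007  0.2074]
```

View pics/p1_side.png

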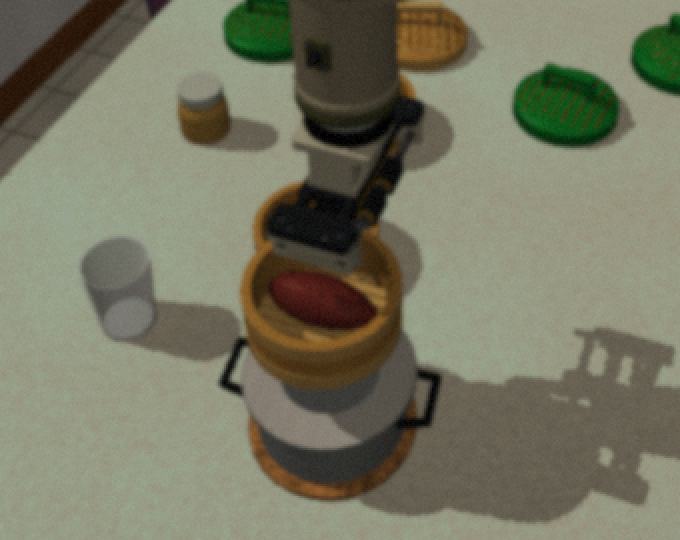

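The side picture shows the held basket level over the pot, about 3 mm too far in +x. Lower gently with that correction.

{"fn": "carry_out", "kwargs": {"series": [[[-0.001, 0.001, 0.01, 0, 0, 0, -1], [-0.001, 0.002, 0.025, 0, 0, 0, -1], [-0.001, 0.003, 0.04, 0, 0, 0, -1], [-0.001, 0.003, 0.052, 0, 0, 0, -1], [-0.001, 0.003, 0.058, 0, 0, 0, -1]]]}}

```text
clock: 6.7
tcp_pos: [0.4486, 0.3299, 0.1943]
tcp_rot: [3.139, -0.002, -1.571]
wrist_force: [0.1, -0.0, -4.0]
grip_width: 0.0088
```

{"fn": "carry_out", "kwargs": {"series": [[[0, 0, 0.002, 0, 0, 0, -1], [0, 0, 0.004, 0, 0, 0, -1], [0, 0, 0.006, 0, 0, 0, -1], [0, 0, 0.007, 0, 0, 0, -1], [0, 0, 0.007, 0, 0, 0, -1]]]}}

```text
clock: 7.2
tcp_pos: [0.4498, 0.3306, 0.1903]
tcp_rot: [-3.141, 0.0, -1.571]
wrist_force: [-0.6, 0.1, -3.6]
grip_width: 0.0089
```

```bash
python3 rel.py .4525 .331 .188 -90;python3 look.py p2 .143 .4525 .3965
```

```text
at [0.4498 0.3306 0.1903] [-1.7997e+02  1.0000e-02 -9.0010e+01] t 7.2 F [-0.6  0.1 -3.6] w 0.0089
shift [-0.0004 -0.0027  0.0023] turn [-0.0005  0.0003 -0.0002]
scene 764 circ [0.4549 0.3958 0.065 ] 0.0039 slope,z [-0.0016  0.      0.1432]
side 1025 circ [0.4511 0.3993 0.0652] 0.003 slope,z [-0.0002  0.0022  0.1426]
```

{"fn": "carry_out", "kwargs": {"series": [[[0, 0, 0.001, 0, 0, 0, -1], [0, 0, 0.002, 0, 0, 0, -1], [0, 0, 0.0025, 0, 0, 0, -1], [0, 0, 0.0025, 0, 0, 0, -1]]]}}

```text
clock: 7.7
tcp_pos: [0.4496, 0.3305, 0.1874]
tcp_rot: [3.141, -0.0, -1.571]
wrist_force: [-0.4, -0.2, -3.6]
grip_width: 0.009
```

{"fn": "carry_out", "kwargs": {"series": [[[0, 0, 0.001, 0, 0, 0, -1], [0, 0, 0.0015, 0, 0, 0, -1], [0, 0, 0.0015, 0, 0, 0, -1]]]}}

```text
clock: 8.0
tcp_pos: [0.4497, 0.3306, 0.1871]
tcp_rot: [-3.141, 0.0, -1.571]
wrist_force: [-5.0, -3.3, 5.6]
grip_width: 0.0085
```

{"fn": "carry_out", "kwargs": {"series": [[[0, 0, 0, 0, 0, 0, -0.7], [0, 0, 0, 0, 0, 0, -0.5], [0, 0, 0, 0, 0, 0, -0.3], [0, 0, 0, 0, 0, 0, -0.3], [0, 0, 0, 0, 0, 0, -0.3]]]}}

```text
clock: 8.5
tcp_pos: [0.4497, 0.3306, 0.186]
tcp_rot: [-3.142, 0.0, -1.571]
wrist_force: [1.3, 0.8, -1.0]
grip_width: 0.0325
```

{"fn": "carry_out", "kwargs": {"series": [[[0, 0, -0.01, 0, 0, 0, -0.3], [0, 0, -0.03, 0, 0, 0, -0.3], [0, 0, -0.06, 0, 0, 0, -0.3], [0, 0, -0.09, 0, 0, 0, -0.3], [0, 0, -0.12, 0, 0, 0, -0.3]]]}}

```text
clock: 9.0
tcp_pos: [0.4496, 0.3305, 0.308]
tcp_rot: [-3.141, 0.0, -1.571]
wrist_force: [0.5, 0.6, -0.6]
grip_width: 0.0327
```

```bash
python3 look.py p3 .141 .4525 .3965;python3 rel.py .5525 .144 .25 -97
```

```text
scene 952 circ [0.4545 0.3958 0.0652] 0.0031 slope,z [-0.0042 -0.0018  0.1404]
side 1262 circ [0.4511 0.3992 0.0651] 0.003 slope,z [-0.0004  0.0023  0.1394]
at [0.4514 0.3316 0.3126] [-179.54    0.28  -90.01] t 9.1 F [-0.1  0.6  0.7] w 0.0325
shift [ 0.1879 -0.1006  0.0625] turn [-0.0077  0.0053  0.122 ]
```

View pics/p3_scene.png

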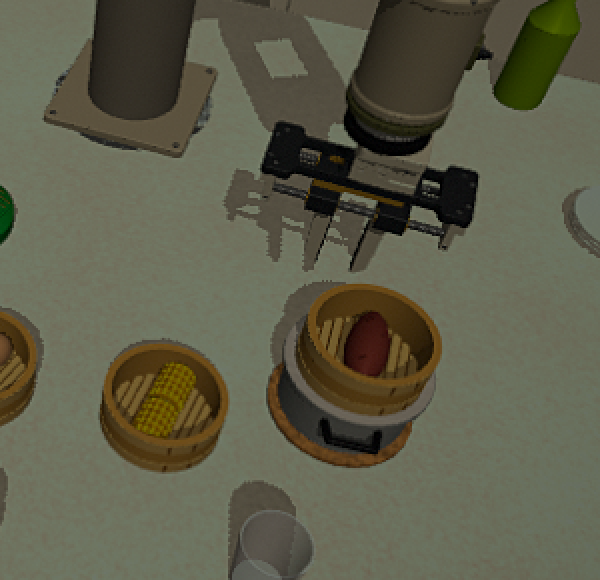

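The scene picture shows the potato basket flat and centred on the ring, crop (370,350). Next is the corn.

{"fn": "carry_out", "kwargs": {"series": [[[0.035, -0.02, 0, 0, 0, 0, -0.3], [0.075, -0.04, 0.01, 0, 0, 0, -0.3], [0.115, -0.06, 0.025, 0, 0, 0, -0.3], [0.155, -0.085, 0.04, 0, 0, 0, -0.3], [0.186, -0.102, 0.055, 0, 0, 0, -0.3]]]}}

```text
clock: 9.6
tcp_pos: [0.5525, 0.1422, 0.2505]
tcp_rot: [-3.141, -0.0, -1.572]
wrist_force: [0.0, 0.4, 0.7]
grip_width: 0.0325
```

{"fn": "carry_out", "kwargs": {"series": [[[0, 0, 0, 0, 0, 0, -0.3], [0, 0, 0, 0, 0, 0, -0.3]]]}}

```text
clock: 9.8
tcp_pos: [0.5513, 0.1439, 0.2503]
tcp_rot: [3.14, 0.0, -1.573]
wrist_force: [0.4, 0.2, 0.1]
grip_width: 0.0325
```

```bash
python3 rel.py .5525 .1445 .098 -90; python3 w.py w2 .055 .5525 .21
```

```text
at [0.5513 0.1439 0.2503] [179.89   0.   -90.13] t 9.8 F [0.4 0.2 0.1] w 0.0325
shift [-0.0006 -0.0014  0.1522] turn [ 0.0019  0.0001 -0.0022]
n 7850 z 0.0548
circ (mid wall r .0655) (array([0.55410991, 0.20862574, 0.06472301]), np.float64(0.0028359797062771763)) ang span [ 34 498 632 693 792 797 783 767 784 719 693 658]
```

View pics/w2.png

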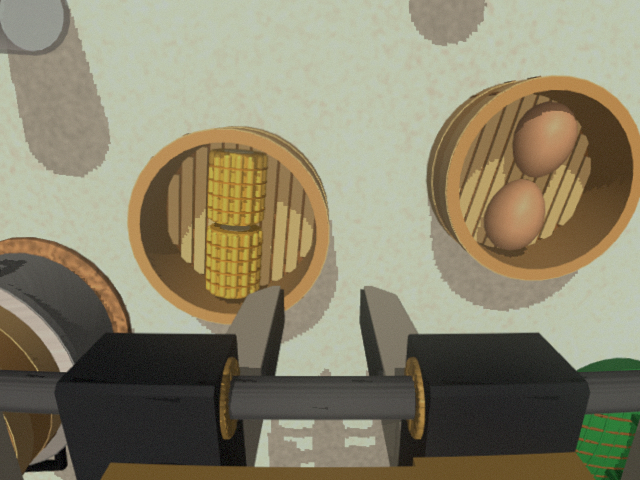

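The wrist picture shows the corn basket at (230,222), with the fingers over its -y wall and clear of the egg basket. Descend.

{"fn": "carry_out", "kwargs": {"series": [[[0, -0.001, 0.03, 0, 0, 0, -0.3], [0, -0.002, 0.06, 0, 0, 0, -0.3], [0, -0.002, 0.09, 0, 0, 0, -0.3], [0, -0.002, 0.11, 0, 0, 0, -0.3], [0, -0.002, 0.125, 0, 0, 0, -0.3]]]}}

```text
clock: 10.35
tcp_pos: [0.5527, 0.1461, 0.1251]
tcp_rot: [3.141, 0.0, -1.569]
wrist_force: [0.1, 0.6, 1.0]
grip_width: 0.0327
```

{"fn": "carry_out", "kwargs": {"series": [[[0, 0, 0.015, 0, 0, 0, -0.3], [0, 0, 0.027, 0, 0, 0, -0.3], [0, 0, 0.027, 0, 0, 0, -0.3], [0, 0, 0.027, 0, 0, 0, -1], [0, 0, 0.027, 0, 0, 0, -1]]]}}

```text
clock: 10.85
tcp_pos: [0.5544, 0.1446, 0.1001]
tcp_rot: [-3.14, 0.0, -1.571]
wrist_force: [0.1, 0.5, -0.6]
grip_width: 0.0211
```

{"fn": "carry_out", "kwargs": {"series": [[[0, 0, 0, 0, 0, 0, -1], [0, 0, 0, 0, 0, 0, -1], [0, 0, -0.005, 0, 0, 0, -1], [0, 0, -0.01, 0, 0, 0, -1], [0, 0, -0.02, 0, 0, 0, -1]]]}}

```text
clock: 11.35
tcp_pos: [0.5527, 0.1444, 0.1185]
tcp_rot: [3.139, -0.0, -1.571]
wrist_force: [-0.6, -0.1, -3.9]
grip_width: 0.0094
```

```bash
python3 rel.py .45 .331 .30 -90
```

```text
at [0.5527 0.1444 0.1185] [ 1.7987e+02 -2.0000e-02 -9.0010e+01] t 11.35 F [-0.6 -0.1 -3.9] w 0.0094
shift [-0.1865  0.1031 -0.1813] turn [ 0.0023 -0.0003 -0.0001]
```

{"fn": "carry_out", "kwargs": {"series": [[[0, 0, -0.015, 0, 0, 0, -1], [0, 0, -0.04, 0, 0, 0, -1], [0, 0, -0.07, 0, 0, 0, -1], [0, 0, -0.1, 0, 0, 0, -1], [0, 0, -0.13, 0, 0, 0, -1]]]}}

```text
clock: 11.85
tcp_pos: [0.5535, 0.1446, 0.2516]
tcp_rot: [-3.141, 0.0, -1.571]
wrist_force: [0.8, 0.5, -2.1]
grip_width: 0.0095
```

{"fn": "carry_out", "kwargs": {"series": [[[-0.005, 0.003, -0.02, 0, 0, 0, -1], [-0.02, 0.012, -0.04, 0, 0, 0, -1], [-0.04, 0.024, -0.05, 0, 0, 0, -1], [-0.065, 0.038, -0.05, 0, 0, 0, -1], [-0.09, 0.052, -0.05, 0, 0, 0, -1]]]}}

```text
clock: 12.35
tcp_pos: [0.5013, 0.2353, 0.3012]
tcp_rot: [-3.139, 0.001, -1.572]
wrist_force: [0.6, 0.0, -3.5]
grip_width: 0.0098
```

{"fn": "carry_out", "kwargs": {"series": [[[-0.025, 0.014, 0, 0, 0, 0, -1], [-0.05, 0.027, 0, 0, 0, 0, -1], [-0.073, 0.038, 0, 0, 0, 0, -1], [-0.088, 0.047, 0, 0, 0, 0, -1], [-0.095, 0.05, 0, 0, 0, 0, -1]]]}}

```text
clock: 12.85
tcp_pos: [0.4506, 0.3309, 0.3003]
tcp_rot: [-3.141, 0.001, -1.569]
wrist_force: [-0.5, -0.3, -3.5]
grip_width: 0.0095
```

{"fn": "carry_out", "kwargs": {"series": [[[0, 0, 0, 0, 0, 0, -1], [0, 0, 0, 0, 0, 0, -1]]]}}

```text
clock: 13.05
tcp_pos: [0.452, 0.329, 0.2995]
tcp_rot: [-3.141, -0.0, -1.571]
wrist_force: [0.4, 0.5, -3.0]
grip_width: 0.0094
```

```bash
python3 rel.py .45 .331 .243 -90;python3 look.py p4 .253 .4525 .3965
```

```text
at [0.452  0.329  0.2995] [-1.7997e+02 -1.0000e-02 -9.0020e+01] t 13.05 F [ 0.4  0.5 -3. ] w 0.0094
shift [-0.002   0.002   0.0565] turn [-0.0006 -0.0002 -0.0003]
scene 958 circ [0.4514 0.3947 0.0651] 0.0039 slope,z [ 0.0063 -0.003   0.2533]
side 1186 circ [0.4474 0.3983 0.0651] 0.0034 slope,z [ 0.0024 -0.0053  0.2524]
```

View pics/p4_side.png

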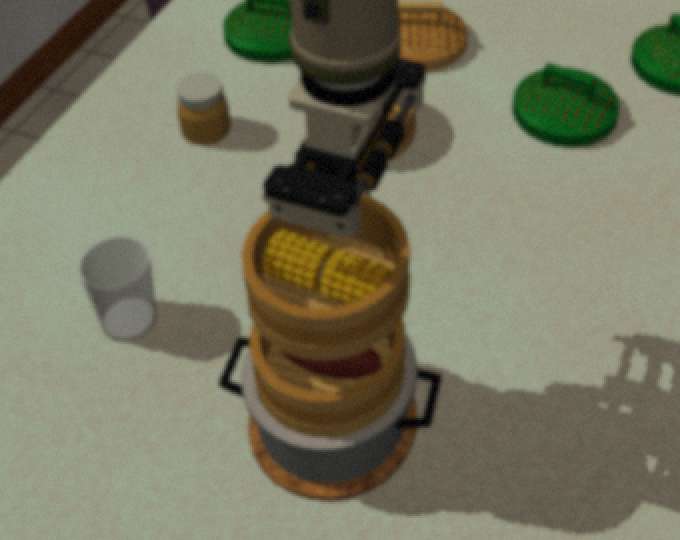

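The side picture shows the corn basket level above the potato basket, about 3 mm short in x. Lower with that correction.

{"fn": "carry_out", "kwargs": {"series": [[[0, -0.001, 0.01, 0, 0, 0, -1], [0, -0.002, 0.022, 0, 0, 0, -1], [0, -0.003, 0.034, 0, 0, 0, -1], [0, -0.003, 0.044, 0, 0, 0, -1], [0, -0.003, 0.05, 0, 0, 0, -1]]]}}

```text
clock: 13.65
tcp_pos: [0.4541, 0.3291, 0.2469]
tcp_rot: [3.139, -0.001, -1.571]
wrist_force: [-0.7, 0.2, -3.4]
grip_width: 0.0096
```

{"fn": "carry_out", "kwargs": {"series": [[[0, 0, 0.001, 0, 0, 0, -1], [0, 0, 0.002, 0, 0, 0, -1], [0, 0, 0.003, 0, 0, 0, -1], [0, 0, 0.004, 0, 0, 0, -1], [0, 0, 0.004, 0, 0, 0, -1]]]}}

```text
clock: 14.15
tcp_pos: [0.4547, 0.3296, 0.2453]
tcp_rot: [-3.141, 0.0, -1.571]
wrist_force: [-0.4, 0.2, -3.5]
grip_width: 0.0094
```

```bash
python3 rel.py .453 .331 .243 -90;python3 look.py p5 .199 .4525 .3965
```

```text
at [0.4547 0.3296 0.2453] [-1.7997e+02  2.0000e-02 -9.0010e+01] t 14.15 F [-0.4  0.2 -3.5] w 0.0094
shift [-0.0014  0.0017  0.0023] turn [-0.0005  0.0003 -0.0001]
scene 843 circ [0.4544 0.3956 0.065 ] 0.0041 slope,z [-0.0046  0.0003  0.1993]
side 1120 circ [0.4501 0.3989 0.0652] 0.0033 slope,z [ 0.0005 -0.0024  0.1983]
```

Avg (0.4523, 0.3973) — centred. About 3 mm to go.

{"fn": "carry_out", "kwargs": {"series": [[[0, 0, 0.001, 0, 0, 0, -1], [0, 0, 0.002, 0, 0, 0, -1], [0, 0, 0.0025, 0, 0, 0, -1], [0, 0, 0.0025, 0, 0, 0, -1]]]}}

```text
clock: 14.65
tcp_pos: [0.4545, 0.3295, 0.2423]
tcp_rot: [3.141, -0.0, -1.571]
wrist_force: [-0.8, -0.6, -3.3]
grip_width: 0.0094
```

{"fn": "carry_out", "kwargs": {"series": [[[0, 0, 0.0005, 0, 0, 0, -1], [0, 0, 0.001, 0, 0, 0, -1], [0, 0, 0.001, 0, 0, 0, -1]]]}}

```text
clock: 14.95
tcp_pos: [0.4546, 0.3296, 0.2415]
tcp_rot: [-3.142, 0.0, -1.571]
wrist_force: [0.6, 0.6, -3.3]
grip_width: 0.0092
```

{"fn": "carry_out", "kwargs": {"series": [[[0, 0, 0.0005, 0, 0, 0, -1], [0, 0, 0.001, 0, 0, 0, -1], [0, 0, 0.001, 0, 0, 0, -1]]]}}

```text
clock: 15.25
tcp_pos: [0.4547, 0.3295, 0.2411]
tcp_rot: [-3.141, 0.0, -1.571]
wrist_force: [-2.1, -1.7, 2.1]
grip_width: 0.0093
```

{"fn": "carry_out", "kwargs": {"series": [[[0, 0, 0, 0, 0, 0, -0.7], [0, 0, 0, 0, 0, 0, -0.5], [0, 0, 0, 0, 0, 0, -0.3], [0, 0, 0, 0, 0, 0, -0.3], [0, 0, 0, 0, 0, 0, -0.3]]]}}

```text
clock: 15.75
tcp_pos: [0.4547, 0.3296, 0.2405]
tcp_rot: [-3.142, 0.0, -1.571]
wrist_force: [-0.2, -0.4, -0.3]
grip_width: 0.0323
```

{"fn": "carry_out", "kwargs": {"series": [[[0, 0, -0.01, 0, 0, 0, -0.3], [0, 0, -0.03, 0, 0, 0, -0.3], [0, 0, -0.055, 0, 0, 0, -0.3], [0, 0, -0.075, 0, 0, 0, -0.3], [0, 0, -0.09, 0, 0, 0, -0.3]]]}}

```text
clock: 16.25
tcp_pos: [0.455, 0.3297, 0.3331]
tcp_rot: [-3.14, 0.001, -1.571]
wrist_force: [-0.1, -0.2, 0.3]
grip_width: 0.0324
```

```bash
python3 look.py p6 .196 .4525 .3965;python3 rel.py .586 -.072 .25 -90
```

```text
scene 1025 circ [0.4536 0.3954 0.0653] 0.0033 slope,z [-0.0005  0.0029  0.1954]
side 1340 circ [0.4501 0.3985 0.0652] 0.0031 slope,z [-0.0012  0.0024  0.1942]
at [0.4555 0.3301 0.3339] [-1.7975e+02  1.5000e-01 -9.0010e+01] t 16.35 F [-0.5 -0.1  0.2] w 0.0323
shift [ 0.4023 -0.1302  0.0834] turn [-0.0043  0.0026 -0.0002]
```

View pics/p6_scene.png

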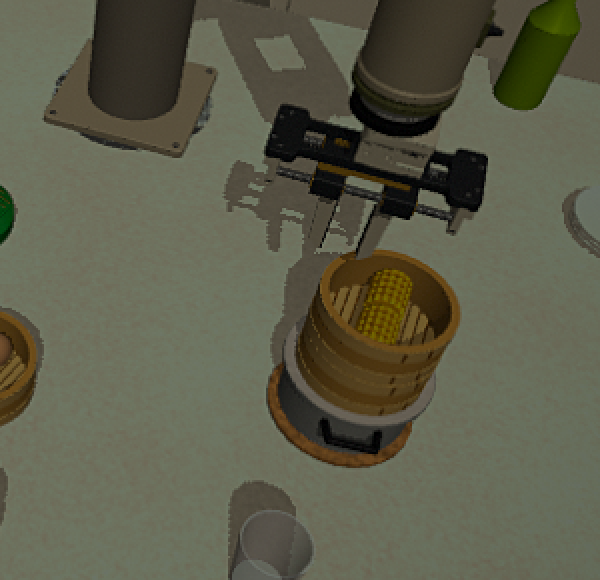

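The scene crop shows the corn basket flat on the potato basket. Now the eggs.

{"fn": "carry_out", "kwargs": {"series": [[[0.03, -0.01, 0, 0, 0, 0, -0.3], [0.07, -0.022, 0, 0, 0, 0, -0.3], [0.115, -0.037, 0, 0, 0, 0, -0.3], [0.16, -0.052, 0, 0, 0, 0, -0.3], [0.205, -0.067, 0.01, 0, 0, 0, -0.3]]]}}

```text
clock: 16.85
tcp_pos: [0.5221, 0.1229, 0.3208]
tcp_rot: [-3.14, 0.0, -1.57]
wrist_force: [0.7, 0.1, 0.2]
grip_width: 0.0324
```

{"fn": "carry_out", "kwargs": {"series": [[[0.045, -0.014, 0.015, 0, 0, 0, -0.3], [0.09, -0.028, 0.03, 0, 0, 0, -0.3], [0.135, -0.043, 0.045, 0, 0, 0, -0.3], [0.172, -0.056, 0.06, 0, 0, 0, -0.3], [0.196, -0.063, 0.07, 0, 0, 0, -0.3]]]}}

```text
clock: 17.35
tcp_pos: [0.584, -0.0743, 0.2477]
tcp_rot: [3.139, 0.0, -1.573]
wrist_force: [-0.5, 0.3, -0.5]
grip_width: 0.0324
```

{"fn": "carry_out", "kwargs": {"series": [[[0, 0, 0, 0, 0, 0, -0.3], [0, 0, 0, 0, 0, 0, -0.3]]]}}

```text
clock: 17.55
tcp_pos: [0.5839, -0.0716, 0.2491]
tcp_rot: [3.139, 0.001, -1.572]
wrist_force: [0.7, 0.9, 0.2]
grip_width: 0.0327
```

```bash
python3 rel.py .587 -.072 .098 -90; python3 w.py w3 .055 .587 -.006
```

```text
at [ 0.5839 -0.0716  0.2491] [ 1.7986e+02  6.0000e-02 -9.0090e+01] t 17.55 F [0.7 0.9 0.2] w 0.0327
shift [ 0.0006 -0.0035  0.1511] turn [ 0.0025  0.001  -0.0016]
n 7924 z 0.0547
circ (mid wall r .0655) (array([ 0.58790123, -0.00810173,  0.06472719]), np.float64(0.0028301887322177244)) ang span [ 44 547 646 714 799 792 778 760 773 707 705 659]
```

View pics/w3.png

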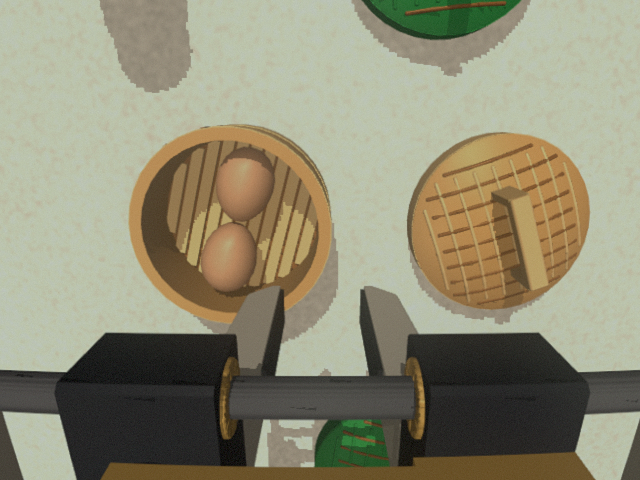

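The wrist picture shows the egg basket at (230,222) and the tan lid at (500,220), with its strap tilted. Descend.

{"fn": "carry_out", "kwargs": {"series": [[[0, -0.001, 0.03, 0, 0, 0, -0.3], [0, -0.002, 0.06, 0, 0, 0, -0.3], [0, -0.003, 0.09, 0, 0, 0, -0.3], [0, -0.003, 0.11, 0, 0, 0, -0.3], [0, -0.003, 0.125, 0, 0, 0, -0.3]]]}}

```text
clock: 18.1
tcp_pos: [0.587, -0.0698, 0.1243]
tcp_rot: [3.141, 0.001, -1.569]
wrist_force: [-0.8, -0.8, -0.0]
grip_width: 0.0329
```

{"fn": "carry_out", "kwargs": {"series": [[[0, 0, 0.015, 0, 0, 0, -0.3], [0, 0, 0.027, 0, 0, 0, -0.3], [0, 0, 0.027, 0, 0, 0, -0.3], [0, 0, 0.027, 0, 0, 0, -1], [0, 0, 0.027, 0, 0, 0, -1]]]}}

```text
clock: 18.6
tcp_pos: [0.5883, -0.0717, 0.0997]
tcp_rot: [-3.14, -0.0, -1.571]
wrist_force: [0.4, 0.1, 0.2]
grip_width: 0.021
```

{"fn": "carry_out", "kwargs": {"series": [[[0, 0, 0, 0, 0, 0, -1], [0, 0, 0, 0, 0, 0, -1], [0, 0, -0.005, 0, 0, 0, -1], [0, 0, -0.01, 0, 0, 0, -1], [0, 0, -0.02, 0, 0, 0, -1]]]}}

```text
clock: 19.1
tcp_pos: [0.5869, -0.0713, 0.1182]
tcp_rot: [3.14, 0.0, -1.571]
wrist_force: [0.4, 0.4, -3.2]
grip_width: 0.0089
```

```bash
python3 rel.py .453 .331 .355 -90
```

```text
at [ 0.5869 -0.0713  0.1182] [ 1.799e+02  2.000e-02 -9.001e+01] t 19.1 F [ 0.4  0.4 -3.2] w 0.0089
shift [-0.4024  0.1344 -0.2364] turn [ 0.0018  0.0004 -0.0002]
```

{"fn": "carry_out", "kwargs": {"series": [[[0, 0, -0.015, 0, 0, 0, -1], [0, 0, -0.04, 0, 0, 0, -1], [0, 0, -0.07, 0, 0, 0, -1], [-0.005, 0.002, -0.1, 0, 0, 0, -1], [-0.015, 0.005, -0.128, 0, 0, 0, -1]]]}}

```text
clock: 19.6
tcp_pos: [0.5828, -0.0569, 0.2495]
tcp_rot: [-3.14, -0.001, -1.572]
wrist_force: [0.9, 0.8, -1.9]
grip_width: 0.0091
```

{"fn": "carry_out", "kwargs": {"series": [[[-0.016, 0.005, -0.026, 0, 0, 0, -1], [-0.035, 0.011, -0.05, 0, 0, 0, -1], [-0.056, 0.018, -0.074, 0, 0, 0, -1], [-0.08, 0.026, -0.092, 0, 0, 0, -1], [-0.105, 0.034, -0.105, 0, 0, 0, -1]]]}}

```text
clock: 20.1
tcp_pos: [0.5484, 0.0492, 0.3549]
tcp_rot: [-3.138, 0.0, -1.571]
wrist_force: [-0.0, -0.2, -1.3]
grip_width: 0.0098
```

{"fn": "carry_out", "kwargs": {"series": [[[-0.03, 0.01, -0.004, 0, 0, 0, -1], [-0.06, 0.02, -0.004, 0, 0, 0, -1], [-0.09, 0.03, -0.004, 0, 0, 0, -1], [-0.12, 0.04, -0.004, 0, 0, 0, -1], [-0.15, 0.05, -0.004, 0, 0, 0, -1]]]}}

```text
clock: 20.6
tcp_pos: [0.4979, 0.1997, 0.357]
tcp_rot: [-3.14, 0.0, -1.571]
wrist_force: [0.1, 0.4, -2.0]
grip_width: 0.0092
```

```bash
python3 rel.py .453 .331 .355 -90
```

```text
at [0.4979 0.1997 0.357 ] [-1.7992e+02  3.0000e-02 -9.0010e+01] t 20.6 F [ 0.1  0.4 -2. ] w 0.0092
shift [-0.1313  0.0449  0.002 ] turn [-0.0014  0.0005 -0.0002]
```

{"fn": "carry_out", "kwargs": {"series": [[[-0.03, 0.01, 0, 0, 0, 0, -1], [-0.06, 0.02, 0, 0, 0, 0, -1], [-0.09, 0.03, 0, 0, 0, 0, -1], [-0.115, 0.039, 0, 0, 0, 0, -1], [-0.127, 0.044, 0, 0, 0, 0, -1]]]}}

```text
clock: 21.1
tcp_pos: [0.4536, 0.3273, 0.3568]
tcp_rot: [-3.141, 0.001, -1.569]
wrist_force: [-0.1, -1.0, -1.1]
grip_width: 0.0092
```

{"fn": "carry_out", "kwargs": {"series": [[[-0.002, 0, 0, 0, 0, 0, -1], [-0.002, 0, 0, 0, 0, 0, -1], [-0.002, 0, 0, 0, 0, 0, -1]]]}}

```text
clock: 21.4
tcp_pos: [0.4552, 0.3265, 0.3557]
tcp_rot: [-3.141, -0.0, -1.572]
wrist_force: [0.1, 0.1, -2.8]
grip_width: 0.0092
```

```bash
python3 rel.py .453 .331 .297 -90;python3 look.py p7 .31 .4525 .3965
```

```text
at [0.4552 0.3265 0.3557] [-1.7998e+02 -2.0000e-02 -9.0070e+01] t 21.4 F [ 0.1  0.1 -2.8] w 0.0092
shift [-0.0045  0.0022  0.0587] turn [-0.0004 -0.0004 -0.0013]
scene 1112 circ [0.4612 0.392  0.0652] 0.0047 slope,z [-0.0116 -0.0004  0.3109]
side 1258 circ [0.4574 0.396  0.065 ] 0.0033 slope,z [ 0.0044 -0.0029  0.3092]
```

View pics/p7_side.png

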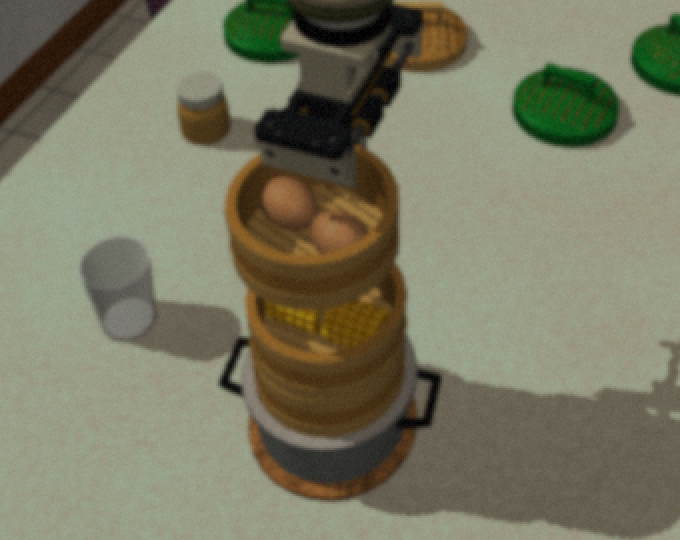

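The side picture shows the egg basket level, about 7 mm too far in +x and 3 mm in -y. Correct, then lower.

{"fn": "carry_out", "kwargs": {"series": [[[-0.001, 0.003, 0.008, 0, 0, 0, -1], [-0.002, 0.006, 0.02, 0, 0, 0, -1], [-0.003, 0.007, 0.034, 0, 0, 0, -1], [-0.003, 0.007, 0.045, 0, 0, 0, -1], [-0.003, 0.007, 0.051, 0, 0, 0, -1]]]}}

```text
clock: 22.0
tcp_pos: [0.4469, 0.3302, 0.302]
tcp_rot: [3.139, -0.002, -1.571]
wrist_force: [-0.3, -0.8, -2.4]
grip_width: 0.0093
```

{"fn": "carry_out", "kwargs": {"series": [[[0, 0, 0.001, 0, 0, 0, -1], [0, 0, 0.002, 0, 0, 0, -1], [0, 0, 0.003, 0, 0, 0, -1], [0, 0, 0.003, 0, 0, 0, -1], [0, 0, 0.003, 0, 0, 0, -1]]]}}

```text
clock: 22.5
tcp_pos: [0.4478, 0.3306, 0.302]
tcp_rot: [-3.141, 0.0, -1.571]
wrist_force: [0.6, 0.2, -1.6]
grip_width: 0.0092
```

```bash
python3 rel.py .453 .331 .297 -90;python3 look.py p8 .255 .4525 .3965
```

```text
at [0.4478 0.3306 0.302 ] [-1.7996e+02  2.0000e-02 -9.0020e+01] t 22.5 F [ 0.6  0.2 -1.6] w 0.0092
shift [-0.0004 -0.0052  0.005 ] turn [-0.0007  0.0004 -0.0003]
scene 1048 circ [0.4541 0.396  0.0653] 0.0037 slope,z [-0.0048  0.0007  0.2567]
side 1234 circ [0.4499 0.4001 0.0651] 0.0032 slope,z [ 0.003  -0.0022  0.2555]
```

{"fn": "carry_out", "kwargs": {"series": [[[0, 0, 0.001, 0, 0, 0, -1], [0, 0, 0.002, 0, 0, 0, -1], [0, 0, 0.003, 0, 0, 0, -1], [0, 0, 0.0035, 0, 0, 0, -1], [0, 0, 0.0035, 0, 0, 0, -1]]]}}

```text
clock: 23.1
tcp_pos: [0.4476, 0.3305, 0.2978]
tcp_rot: [3.141, -0.0, -1.571]
wrist_force: [-0.1, -0.4, -2.5]
grip_width: 0.0093
```

{"fn": "carry_out", "kwargs": {"series": [[[0, 0, 0.0005, 0, 0, 0, -1], [0, 0, 0.001, 0, 0, 0, -1], [0, 0, 0.001, 0, 0, 0, -1]]]}}

```text
clock: 23.4
tcp_pos: [0.4476, 0.3305, 0.2969]
tcp_rot: [3.141, -0.0, -1.571]
wrist_force: [-0.1, 0.4, -2.1]
grip_width: 0.0093
```

{"fn": "carry_out", "kwargs": {"series": [[[0, 0, 0.0005, 0, 0, 0, -1], [0, 0, 0.001, 0, 0, 0, -1], [0, 0, 0.001, 0, 0, 0, -1]]]}}

```text
clock: 23.7
tcp_pos: [0.4476, 0.3305, 0.2959]
tcp_rot: [3.141, -0.0, -1.571]
wrist_force: [-0.4, 0.6, -1.8]
grip_width: 0.0096
```

{"fn": "carry_out", "kwargs": {"series": [[[0, 0, 0.0005, 0, 0, 0, -1], [0, 0, 0.001, 0, 0, 0, -1], [0, 0, 0.001, 0, 0, 0, -1]]]}}

```text
clock: 24.0
tcp_pos: [0.4477, 0.3305, 0.2956]
tcp_rot: [-3.141, 0.0, -1.571]
wrist_force: [-2.8, -1.2, 3.1]
grip_width: 0.0092
```

Contact. Release.

{"fn": "carry_out", "kwargs": {"series": [[[0, 0, 0, 0, 0, 0, -0.7], [0, 0, 0, 0, 0, 0, -0.5], [0, 0, 0, 0, 0, 0, -0.3], [0, 0, 0, 0, 0, 0, -0.3], [0, 0, 0, 0, 0, 0, -0.3]]]}}

```text
clock: 24.5
tcp_pos: [0.4477, 0.3305, 0.2949]
tcp_rot: [3.142, 0.0, -1.571]
wrist_force: [-0.4, -0.4, -0.6]
grip_width: 0.0322
```

{"fn": "carry_out", "kwargs": {"series": [[[0, 0, -0.01, 0, 0, 0, -0.3], [0, 0, -0.03, 0, 0, 0, -0.3], [0, 0, -0.055, 0, 0, 0, -0.3], [0, 0, -0.075, 0, 0, 0, -0.3], [0, 0, -0.08, 0, 0, 0, -0.3]]]}}

```text
clock: 25.0
tcp_pos: [0.4484, 0.331, 0.3789]
tcp_rot: [-3.137, 0.003, -1.571]
wrist_force: [0.2, -0.2, 0.9]
grip_width: 0.0329
```

```bash
python3 look.py p9 .25 .4525 .3965;python3 rel.py .582 -.206 .27 -70
```

```text
scene 1142 circ [0.4537 0.3963 0.0652] 0.0031 slope,z [-0.0025 -0.0004  0.2504]
side 1470 circ [0.4499 0.3998 0.0652] 0.003 slope,z [-0.0004  0.0018  0.2493]
at [0.448  0.3307 0.3763] [-1.7988e+02  7.0000e-02 -9.0010e+01] t 25.1 F [ 0.1  0.1 -0.8] w 0.0324
shift [ 0.5368 -0.1339  0.1059] turn [-0.0022  0.0009 -0.3493]
```

View pics/p9_scene.png

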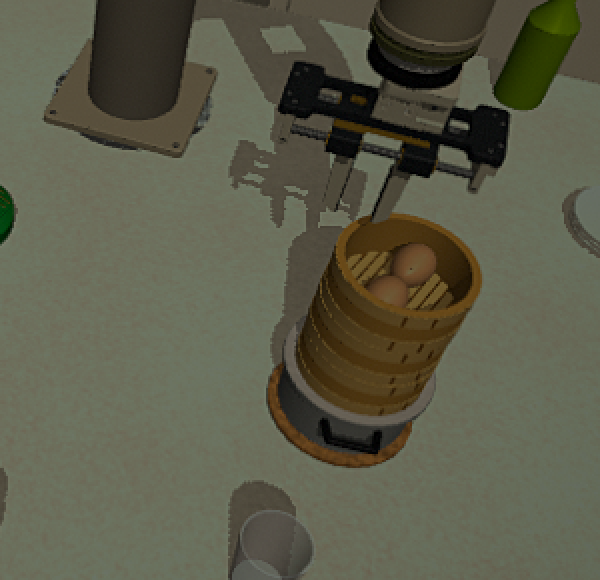

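The egg basket is flat on the corn basket (avg centre 0.4518, 0.398). Now the lid.

{"fn": "carry_out", "kwargs": {"series": [[[0.03, -0.007, 0, 0, 0, -0.03, 0], [0.075, -0.018, 0, 0, 0, -0.07, 0], [0.12, -0.03, 0, 0, 0, -0.11, 0], [0.165, -0.041, 0, 0, 0, -0.15, 0], [0.21, -0.052, 0, 0, 0, -0.19, 0]]]}}

```text
clock: 25.6
tcp_pos: [0.4992, 0.1188, 0.3733]
tcp_rot: [3.139, 0.0, -1.379]
wrist_force: [1.2, -0.0, 0.1]
grip_width: 0.0463
```

```bash
python3 rel.py .582 -.206 .27 -70
```

```text
at [0.4992 0.1188 0.3733] [ 1.7988e+02  1.0000e-02 -7.9000e+01] t 25.6 F [ 1.2 -0.   0.1] w 0.0463
shift [ 0.3346 -0.0195  0.1033] turn [ 0.0022  0.0003 -0.1571]
```

{"fn": "carry_out", "kwargs": {"series": [[[0.045, -0.003, 0.01, 0, 0, -0.04, 0], [0.09, -0.005, 0.025, 0, 0, -0.08, 0], [0.135, -0.008, 0.04, 0, 0, -0.12, 0], [0.18, -0.01, 0.055, 0, 0, -0.157, 0], [0.225, -0.013, 0.07, 0, 0, -0.157, 0]]]}}

```text
clock: 26.1
tcp_pos: [0.5542, -0.0997, 0.3028]
tcp_rot: [3.14, 0.001, -1.223]
wrist_force: [0.6, -0.1, -0.1]
grip_width: 0.0464
```

```bash
python3 rel.py .582 -.206 .27 -70
```

```text
at [ 0.5542 -0.0997  0.3028] [ 1.799e+02  7.000e-02 -7.006e+01] t 26.1 F [ 0.6 -0.1 -0.1] w 0.0464
shift [0.1094 0.0101 0.0326] turn [ 0.0017  0.0013 -0.001 ]
```

{"fn": "carry_out", "kwargs": {"series": [[[0.04, 0.003, 0.01, 0, 0, 0, 0], [0.08, 0.007, 0.02, 0, 0, 0, 0], [0.107, 0.01, 0.03, 0, 0, 0, 0], [0.107, 0.01, 0.03, 0, 0, 0, 0], [0.107, 0.01, 0.03, 0, 0, 0, 0]]]}}

```text
clock: 26.6
tcp_pos: [0.5809, -0.2021, 0.273]
tcp_rot: [3.139, 0.003, -1.225]
wrist_force: [-0.7, -0.6, 1.0]
grip_width: 0.0464
```

```bash
python3 - <<'E'
from m import *
s,p,d=cam('wrist');cv2.imwrite('pics/w4.png',p[:,:,::-1]);print(s['tcp_pos'],np.degrees(s['tcp_rot']))
P,c,u,v=cloud('wrist',p,d,s)
r=np.hypot(P[:,0]-.582,P[:,1]+.206)
h=(r<.045)&(P[:,2]>.055)&(P[:,2]<.08);H=P[h]
print(h.sum(),H.mean(0),cv2.minAreaRect((H[:,:2]*1000).astype(np.float32)),np.percentile(H[:,2],[5,50,95]))
for a,b in[(.005,.02)]:
    m=(r<.085)&(P[:,2]>a)&(P[:,2]<b)&(r>.05);print(m.sum(),circ(P[m]))
b=(r<.085)&(P[:,2]>.012); print('outline',cv2.minEnclosingCircle((P[b][:,:2]*1000).astype(np.float32)))
E
python3 rel.py .582 -.206 .129 -70
```

```text
[ 0.58092972 -0.20206101  0.27301091] [ 1.79870114e+02  1.49529275e-01 -7.02087482e+01]
1833 [ 0.5834138  -0.20867136  0.06779633] ((581.2286987304688, -209.6890411376953), (68.21797180175781, 13.523140907287598), 19.832721710205078) [0.066362   0.06797719 0.06920436]
510 (array([ 0.5809611 , -0.20946331,  0.07007756]), np.float64(0.0006655937340969315))
outline ((578.7671508789062, -202.29437255859375), 79.7258071899414)
at [ 0.5813 -0.2014  0.2739] [ 1.7993e+02  1.0000e-01 -7.0140e+01] t 26.65 F [-0.3 -0.6  1. ] w 0.0464
shift [0.0049 0.0007 0.1449] turn [ 0.0013  0.0017 -0.0024]
```

View pics/w4.png

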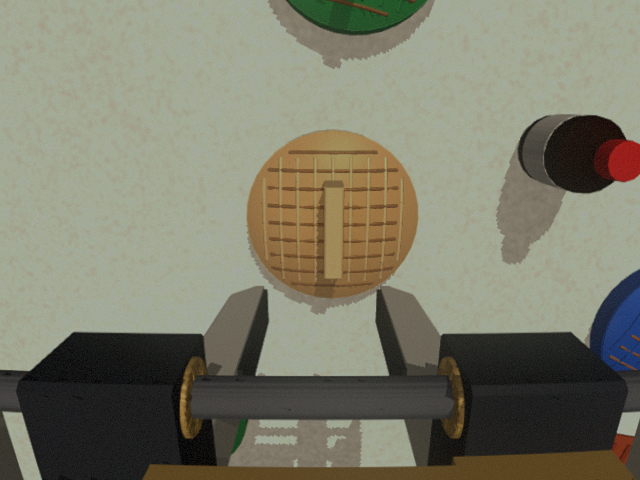

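The wrist picture shows the tan lid at (332,213) with its strap along the image column between the fingers. Strap centre is (0.581,-0.208) and yaw 20°. Descend.

{"fn": "carry_out", "kwargs": {"series": [[[0.002, 0.001, 0.03, 0, 0, 0, 0], [0.004, 0.002, 0.065, 0, 0, 0, 0], [0.006, 0.002, 0.095, 0, 0, 0, 0], [0.006, 0.002, 0.115, 0, 0, 0, 0], [0.006, 0.002, 0.125, 0, 0, 0, 0]]]}}

```text
clock: 27.15
tcp_pos: [0.5809, -0.2063, 0.1479]
tcp_rot: [3.139, 0.002, -1.222]
wrist_force: [-0.9, -1.0, -0.2]
grip_width: 0.0466
```

{"fn": "carry_out", "kwargs": {"series": [[[0, 0, 0, 0, 0, 0, 0], [0, 0, 0, 0, 0, 0, 0]]]}}

```text
clock: 27.35
tcp_pos: [0.5826, -0.208, 0.1514]
tcp_rot: [-3.14, -0.001, -1.223]
wrist_force: [0.4, 0.8, 0.7]
grip_width: 0.0465
```

```bash
python3 rel.py .581 -.208 .129 -70
```

```text
at [ 0.5826 -0.208   0.1514] [-1.7993e+02 -7.0000e-02 -7.0080e+01] t 27.35 F [0.4 0.8 0.7] w 0.0465
shift [-0.0005  0.0016  0.0224] turn [-0.0013 -0.0011 -0.0015]
```

{"fn": "carry_out", "kwargs": {"series": [[[0, 0.001, 0.01, 0, 0, 0, 0], [0, 0.001, 0.02, 0, 0, 0, 0], [0, 0.001, 0.02, 0, 0, 0, 0], [0, 0.001, 0.02, 0, 0, 0, -0.4], [0, 0.001, 0.02, 0, 0, 0, -1]]]}}

```text
clock: 27.85
tcp_pos: [0.5811, -0.2088, 0.1302]
tcp_rot: [-3.141, -0.0, -1.224]
wrist_force: [-0.8, -0.3, 0.2]
grip_width: 0.0349
```

{"fn": "carry_out", "kwargs": {"series": [[[0, 0, 0, 0, 0, 0, -1], [0, 0, 0, 0, 0, 0, -1], [0, 0, 0, 0, 0, 0, -1], [0, 0, -0.005, 0, 0, 0, -1], [0, 0, -0.012, 0, 0, 0, -1]]]}}

```text
clock: 28.35
tcp_pos: [0.5805, -0.2085, 0.1418]
tcp_rot: [3.141, 0.001, -1.224]
wrist_force: [0.1, -0.7, -1.3]
grip_width: 0.0135
```

```bash
python3 rel.py .452 .3975 .40 -70
```

```text
at [ 0.5805 -0.2085  0.1418] [ 1.7994e+02  6.0000e-02 -7.0130e+01] t 28.35 F [ 0.1 -0.7 -1.3] w 0.0135
shift [-0.6138 -0.0848 -0.2577] turn [ 0.001   0.001  -0.0023]
```

{"fn": "carry_out", "kwargs": {"series": [[[0, 0, -0.015, 0, 0, 0, -1], [0, 0, -0.04, 0, 0, 0, -1], [0, 0, -0.07, 0, 0, 0, -1], [-0.008, -0.001, -0.1, 0, 0, 0, -1], [-0.022, -0.003, -0.128, 0, 0, 0, -1]]]}}

```text
clock: 28.85
tcp_pos: [0.5764, -0.1875, 0.2731]
tcp_rot: [-3.14, -0.002, -1.225]
wrist_force: [0.8, -0.0, -1.5]
grip_width: 0.0141
```

{"fn": "carry_out", "kwargs": {"series": [[[-0.018, -0.002, -0.027, 0, 0, 0, -1], [-0.04, -0.005, -0.052, 0, 0, 0, -1], [-0.065, -0.009, -0.077, 0, 0, 0, -1], [-0.092, -0.013, -0.1, 0, 0, 0, -1], [-0.12, -0.017, -0.12, 0, 0, 0, -1]]]}}

```text
clock: 29.35
tcp_pos: [0.5511, -0.0675, 0.3931]
tcp_rot: [-3.139, -0.001, -1.224]
wrist_force: [1.2, -0.2, -1.3]
grip_width: 0.0136
```

{"fn": "carry_out", "kwargs": {"series": [[[-0.03, -0.004, -0.015, 0, 0, 0, -1], [-0.06, -0.008, -0.025, 0, 0, 0, -1], [-0.09, -0.012, -0.03, 0, 0, 0, -1], [-0.12, -0.016, -0.03, 0, 0, 0, -1], [-0.15, -0.02, -0.03, 0, 0, 0, -1]]]}}

```text
clock: 29.85
tcp_pos: [0.5187, 0.0807, 0.422]
tcp_rot: [-3.139, -0.001, -1.224]
wrist_force: [0.4, 0.0, -1.5]
grip_width: 0.0136
```

```bash
python3 rel.py .452 .3975 .42 -70
```

```text
at [0.5187 0.0807 0.422 ] [-1.7987e+02 -4.0000e-02 -7.0130e+01] t 29.85 F [ 0.4  0.  -1.5] w 0.0136
shift [-0.3206 -0.0449  0.0019] turn [-0.0023 -0.0006 -0.0023]
```

{"fn": "carry_out", "kwargs": {"series": [[[-0.03, -0.004, 0, 0, 0, 0, -1], [-0.06, -0.008, 0, 0, 0, 0, -1], [-0.09, -0.012, 0, 0, 0, 0, -1], [-0.12, -0.016, 0, 0, 0, 0, -1], [-0.15, -0.021, 0, 0, 0, 0, -1]]]}}

```text
clock: 30.35
tcp_pos: [0.4874, 0.2288, 0.4217]
tcp_rot: [-3.14, -0.0, -1.224]
wrist_force: [1.2, 0.4, -1.4]
grip_width: 0.0138
```

{"fn": "carry_out", "kwargs": {"series": [[[-0.03, -0.004, 0, 0, 0, 0, -1], [-0.06, -0.008, 0, 0, 0, 0, -1], [-0.09, -0.012, 0, 0, 0, 0, -1], [-0.12, -0.016, 0, 0, 0, 0, -1], [-0.145, -0.02, 0, 0, 0, 0, -1]]]}}

```text
clock: 30.85
tcp_pos: [0.4568, 0.3723, 0.4216]
tcp_rot: [-3.14, 0.001, -1.223]
wrist_force: [-0.4, 0.4, -1.3]
grip_width: 0.0136
```

{"fn": "carry_out", "kwargs": {"series": [[[-0.016, -0.003, 0, 0, 0, 0, -1], [-0.024, -0.004, 0, 0, 0, 0, -1], [-0.025, -0.004, 0, 0, 0, 0, -1], [-0.025, -0.004, 0, 0, 0, 0, -1]]]}}

```text
clock: 31.25
tcp_pos: [0.4532, 0.3952, 0.4203]
tcp_rot: [-3.141, -0.0, -1.224]
wrist_force: [-1.0, 0.4, -1.9]
grip_width: 0.0137
```

```bash
python3 rel.py .452 .3975 .38 -70; cat > lid.py <<'E'
import sys
from m import *
nm=sys.argv[1];zb=float(sys.argv[2]) # underside z
c0=np.array([.4525,.3965])
for n in['scene','side']:
    s,p,d=cam(n);P,c,u,v=cloud(n,p,d)
    cu,cv_=(530,230) if n=='scene' else (285,310)
    cv2.imwrite(f'pics/{nm}_{n}.png',cv2.resize(p[max(0,cv_-160):cv_+190,max(0,cu-170):cu+170,::-1],None,fx=1.6,fy=1.6,interpolation=3))
    r=np.hypot(P[:,0]-c0[0],P[:,1]-c0[1])
    m=(r<.085)&(r>.05)&(P[:,2]>zb+.003)&(P[:,2]<zb+.014)
    b=np.degrees(np.arctan2(*(P[m][:,:2]-c0).T[::-1]))
    # radius-fixed fit
    T=P[m];f=lambda q:np.hypot(T[:,0]-q[0],T[:,1]-q[1])-.07
    q=least_squares(f,c0,loss='soft_l1',f_scale=.002);print(n,m.sum(),'ctr',q.x.round(4),'rms',np.sqrt(np.mean(f(q.x)**2)).round(4),'free',circ(T)[0].round(4))
    h=(r<.045)&(P[:,2]>zb+.055)&(P[:,2]<zb+.075);H=P[h]
    print('  strap n',h.sum(), H.mean(0).round(4) if h.sum() else '')
E
python3 lid.py l1 .29
```

```text
at [0.4532 0.3952 0.4203] [-1.7999e+02 -2.0000e-02 -7.0160e+01] t 31.25 F [-1.   0.4 -1.9] w 0.0137
shift [-0.0026  0.0003  0.0403] turn [-0.0001 -0.0004 -0.0027]
scene 338 ctr [0.4518 0.3952] rms 0.001 free [0.452  0.3952 0.0698]
  strap n 364 [0.4657 0.3971 0.3561]
side 384 ctr [0.452  0.3961] rms 0.0007 free [0.4522 0.3957 0.0703]
  strap n 91 [0.4343 0.403  0.3518]
```

View pics/l1_side.png

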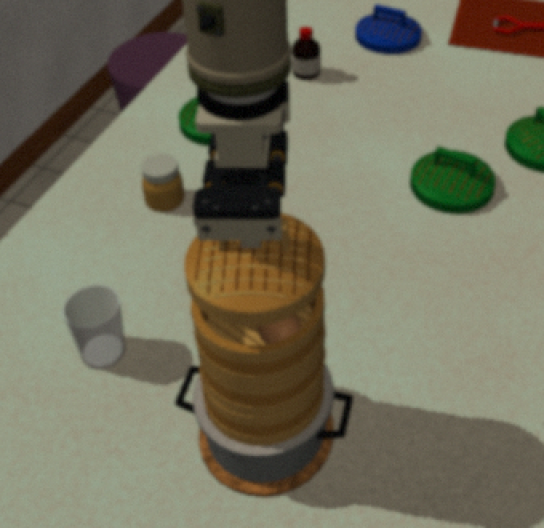

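View pics/l1_scene.png

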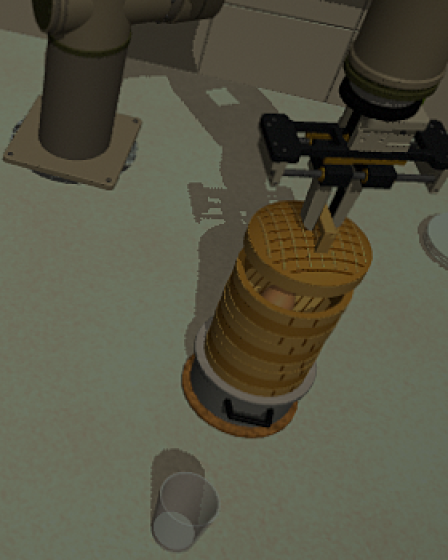

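Both pictures show the lid level over the stack, centred at (0.452,0.3956). Lower.

{"fn": "carry_out", "kwargs": {"series": [[[-0.001, 0, 0.007, 0, 0, 0, -1], [-0.001, 0, 0.016, 0, 0, 0, -1], [-0.001, 0, 0.025, 0, 0, 0, -1], [-0.001, 0, 0.031, 0, 0, 0, -1], [-0.001, 0, 0.034, 0, 0, 0, -1]]]}}

```text
clock: 31.85
tcp_pos: [0.4523, 0.3964, 0.3845]
tcp_rot: [3.14, -0.001, -1.224]
wrist_force: [0.1, -0.7, -0.2]
grip_width: 0.0134
```

{"fn": "carry_out", "kwargs": {"series": [[[0, 0, 0.001, 0, 0, 0, -1], [0, 0, 0.002, 0, 0, 0, -1], [0, 0, 0.003, 0, 0, 0, -1], [0, 0, 0.003, 0, 0, 0, -1]]]}}

```text
clock: 32.25
tcp_pos: [0.4526, 0.3968, 0.3832]
tcp_rot: [-3.141, 0.0, -1.224]
wrist_force: [-0.1, 0.7, -1.2]
grip_width: 0.0135
```

{"fn": "carry_out", "kwargs": {"series": [[[0, 0, 0.0005, 0, 0, 0, -1], [0, 0, 0.001, 0, 0, 0, -1], [0, 0, 0.001, 0, 0, 0, -1]]]}}

```text
clock: 32.55
tcp_pos: [0.4526, 0.3967, 0.382]
tcp_rot: [-3.142, -0.0, -1.224]
wrist_force: [-0.6, 0.9, -1.0]
grip_width: 0.0139
```

{"fn": "carry_out", "kwargs": {"series": [[[0, 0, 0.0005, 0, 0, 0, -1], [0, 0, 0.001, 0, 0, 0, -1], [0, 0, 0.001, 0, 0, 0, -1]]]}}

```text
clock: 32.85
tcp_pos: [0.4526, 0.3967, 0.3813]
tcp_rot: [-3.141, 0.0, -1.224]
wrist_force: [-1.0, -0.0, -0.6]
grip_width: 0.014
```

{"fn": "carry_out", "kwargs": {"series": [[[0, 0, 0.0005, 0, 0, 0, -1], [0, 0, 0.001, 0, 0, 0, -1], [0, 0, 0.001, 0, 0, 0, -1]]]}}

```text
clock: 33.15
tcp_pos: [0.4526, 0.3967, 0.3813]
tcp_rot: [-3.14, 0.0, -1.224]
wrist_force: [-3.2, -1.6, 6.2]
grip_width: 0.0141
```

{"fn": "carry_out", "kwargs": {"series": [[[0, 0, 0, 0, 0, 0, -0.6], [0, 0, 0, 0, 0, 0, -0.4], [0, 0, 0, 0, 0, 0, -0.2], [0, 0, 0, 0, 0, 0, -0.1], [0, 0, 0, 0, 0, 0, -0.1]]]}}

```text
clock: 33.65
tcp_pos: [0.4526, 0.3967, 0.3798]
tcp_rot: [3.141, -0.0, -1.224]
wrist_force: [0.3, -0.8, -0.0]
grip_width: 0.041
```

{"fn": "carry_out", "kwargs": {"series": [[[0, 0, -0.005, 0, 0, 0, -0.1], [0, 0, -0.015, 0, 0, 0, -0.1], [0, 0, -0.03, 0, 0, 0, -0.1], [0, 0, -0.05, 0, 0, 0, -0.1], [0, 0, -0.075, 0, 0, 0, -0.1]]]}}

```text
clock: 34.15
tcp_pos: [0.4524, 0.3966, 0.4565]
tcp_rot: [3.141, -0.0, -1.224]
wrist_force: [0.7, -0.1, -0.1]
grip_width: 0.0421
```

{"fn": "carry_out", "kwargs": {"series": [[[0.04, 0, -0.02, 0, 0, 0, -0.1], [0.08, 0, -0.02, 0, 0, 0, -0.1], [0.12, 0, -0.02, 0, 0, 0, -0.1], [0.16, 0, -0.02, 0, 0, 0, -0.1], [0.18, 0, -0.02, 0, 0, 0, -0.1]]]}}

```text
clock: 34.65
tcp_pos: [0.5146, 0.2247, 0.4771]
tcp_rot: [-3.139, -0.001, -1.226]
wrist_force: [-0.2, -0.0, 0.4]
grip_width: 0.0421
```

{"fn": "carry_out", "kwargs": {"series": [[[0, 0, 0, 0, 0, 0, -0.1], [0, 0, 0, 0, 0, 0, -0.1]]]}}

```text
clock: 34.85
tcp_pos: [0.5139, 0.2274, 0.4764]
tcp_rot: [-3.14, 0.0, -1.225]
wrist_force: [0.5, -0.1, -0.6]
grip_width: 0.0417
```

```bash
python3 lid.py l2 .251; python3 - <<'E'
from m import *
z=np.load('scene0.npz');s,p,d=cam('scene');P0,_,_,_=cloud('scene',z['p'],z['d']);P,_,_,_=cloud('scene',p,d)
for k,c in dict(tumbler=(.705,.36),sauce=(.696,-.359),jar=(.776,.066)).items():
    for Q in(P0,P):
        m=(np.hypot(Q[:,0]-c[0],Q[:,1]-c[1])<.07)&(Q[:,2]>.02)&(Q[:,2]<.12);print(k,m.sum(),Q[m].mean(0).round(4))
E
```

```text
scene 298 ctr [0.4514 0.3968] rms 0.001 free [0.4508 0.3969 0.0705]
  strap n 305 [0.4568 0.3964 0.3174]
side 355 ctr [0.4513 0.3979] rms 0.0008 free [0.4515 0.3976 0.0704]
  strap n 430 [0.4499 0.4007 0.3153]
tumbler 1410 [0.7037 0.3597 0.0646]
tumbler 1414 [0.7037 0.3596 0.0645]
sauce 668 [ 0.7043 -0.3509  0.0633]
sauce 671 [ 0.7043 -0.3509  0.063 ]
jar 968 [0.7853 0.0683 0.0623]
jar 966 [0.7853 0.0682 0.0623]
```

View pics/l2_side.png

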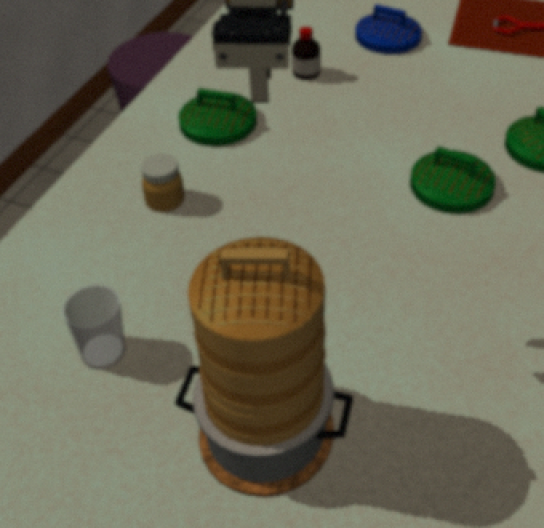

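View pics/l2_scene.png

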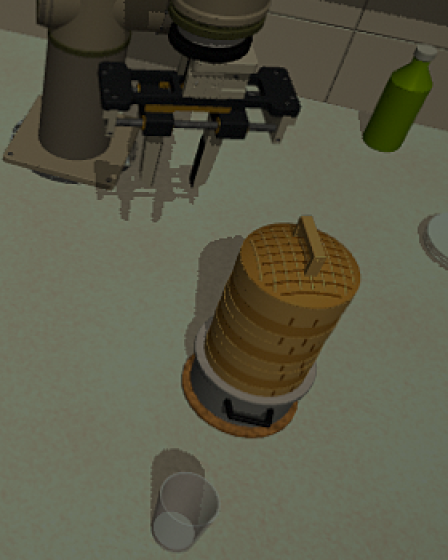

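Both views show the stack straight and closed, the lid flat, the gripper well clear, and the bystanders where they started. Handing in.

```bash
python3 -c "
from station import manip
print(manip.close_job())"
```

```text
the job is handed in; nothing more can be done
None
```

I stacked the sweet-potato, corn and egg baskets on the pot ring in that order, closed the stack with the tan lid, and handed the job in at about 35 s. The hand-in gave no verdict.

- **Centring:** after release, each piece measured within about 2 mm of the pot's axis, averaging the scene and side cameras. The two cameras disagreed with each other by up to about 4 mm for the baskets, which is still inside the 15 mm limit.
- **Height and level:** basket rim heights matched their stacked values to within about 2 mm, and rim tilts were below 0.01 rad. I did not fit the lid's tilt. In both pictures it lies flat, and its strap reads 0.315 to 0.317 m against the expected 0.319 m or so.
- **Bystanders and clearance:** the tumbler, sauce bottle and jar read as unmoved, to within 0.1 mm sideways. The gripper was well clear of everything.

No check failed.

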